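Set out the tea corner

ROBOT

A 6-joint arm with a two-finger parallel gripper is mounted at the origin on a cart in front of the work surface, level with it; the furniture and walls round the work are solid. World frame = base frame: x ahead of the robot, y to its left, z up, the work surface at z = 0. Lengths are in mm, angles in degrees, forces in N, time in s.
With the tool pointing down it reaches from about 300 to 850 mm from the base axis. Payload 4.2 kg.
Tool frame: the origin (TCP) lies midway between the tips of the shut fingers; the grasp point (between the pads) lies 19 mm behind it; z points along the fingers, y is the direction in which the jaws open and shut (so a half turn about z gives the same grasp; the last joint's range is limited). The gripper opens to 91 mm and grips with 3 to 60 N. Pads are 32 mm wide; open, the fingers measure 118 mm over their backs; the gripper's body (76 mm by 178 mm) begins 60 mm behind the grasp point.
Start: joints at [76.031, 18.312, 89.639, -0, 72.044, -1.146], TCP at [127.615, 560.679, 182.476] pointing down, gripper open.
Joint ranges: [-177.97, 177.97], [-48.28, 115.42], [12.27, 149.76], [-77.06, 257.06], [2.81, 150.46], [-146.56, 146.56]. Speed limits (degrees/s): [147.25, 147.25, 180, 180, 180, 180].

INTERFACE

Orientations are given as [roll, pitch, yaw] about the fixed x, y, z axes, in that order (R = Rz(yaw) Ry(pitch) Rx(roll)).
In Python, from workcell import env gives the robot as it stands.
- The arm moves only by the shell command python3 -m jog 'ROWS' [FORCE]. ROWS is JSON, a list of rows, each an object of numbers: "dx", "dy", "dz": the shift along the world's x, y, z in m; "wx", "wy", "wz": the turn, a rotation vector about the world's x, y, z in rad; "grip": the gripper's target within -1 to 1 (shut at 1, half-way at 0, fully open at -1). In form: [{"dx": .., "dy": .., "dz": .., "wx": .., "wy": .., "wz": .., "grip": ..}, ...]. A call has 1 to 10 rows; each row shifts and turns the commanded pose from where the row before left it; what a row does not reach is not made up. A row lasts 1/10 s, in which the tool goes at most 50 mm and 8.59 degrees, less where a joint would pass 70% of its speed; a pose out of reach is approached as far as the arm can. A call with a gripper value outside its range is refused whole. The fingers move at their own pace and stop on an object; FORCE is the grip in N (left out, the last holds). Time passes only in rows, so rows that do not move let the fingers close. It gives the time, the measured TCP pose, the force and the opening at its end, in the units of the state.
- env.state(): the state, without advancing time (a new reading comes with each control period).
- env.grab_frame(name): name is "side" or "top"; returns the picture (420x560x3 uint8, red, green, blue); there is no depth.
- env.get_calibration(name): a dict with "fx", "fy", "cx", "cy" (pixels), "k1" (the pictures are not rectified: a ray, as slopes to the right and down, at radius r is drawn at 1 + k1 r^2 times it, then the intrinsics apply), "R" (3x3) and "t" (3): a world point X has camera coordinates R X + t. Camera axes: x right, y down, z forward; pixel columns grow to the right and rows downward; lengths in mm; the calibration is good to about 2 mm. A picture is of the moment at which its call begins. get_calibration takes no time and is no camera call.
- env.job_done(): hands the job in, once; it reports no verdict.
The state is a dict: "time_s": time; "qpos": joint angles; "qvel": joint speeds; "effort": joint torques, N m; "ee_pos": TCP position; "ee_rot": TCP orientation; "force": force on the tool from outside, world axes, zero at the start; "torque": the same for the moment, N m; "gripper_width": finger opening in mm.
Only numpy, scipy, OpenCV 4.12 (cv2) and the standard library are available. Lean on these libraries where they do the work, as an engineer would, in place of code of your own. Each camera call takes 0.05 s, during which the arm holds its last target. There are 200 camera calls.

TASK

Set out the tea corner: put the tea box, the yellow-lidded jar, the green-lidded spice jar and the yellow peeler each into the white ceramic tray or dish made for it: the box in the oblong tray, the larger jar in the larger round dish, the smaller jar in the smaller round dish, the peeler lengthwise along the middle of the narrow rest. Each must end centred and flat on the floor of its dish, the box and jars upright, all released; the second tea box and green-lidded jar, at the back right corner of the worktop, are spares and not meant.

Things in the scene. Friction and masses are not known exactly. Their poses are not given: they have to be found in the camera images.
- tea_box: loose printed cardboard box, oblong, 65 (x) x 142 (y) x 73 (z) mm, about 0.15 kg (a like box in the back right corner is not meant); grasp across its 65 mm width. Origin: centre of the underside, z up. Its long side lies within about 0.2 rad of world y at the start
- honey_jar: loose upright round glass jar with yellow contents and a yellow-brown screw lid (fixed to it), 94 mm high, body 60 mm and lid 64 mm across, about 0.43 kg. Origin: centre of the underside, z up.
- spice_jar: loose upright round small glass jar with a green lid (fixed to it), 106 mm high, body and lid 44 to 46 mm across, about 0.11 kg (a like jar at the back right corner, close to the wall, is not meant). Origin: centre of the underside, z up.
- peeler: loose vegetable peeler with a yellow handle and a short metal blade, lying flat, straight, 170 (x, blade towards +x) x 25 (y) x 18 (z) mm, about 0.08 kg; grasp across its 25 mm width at the middle. Origin: centre of the underside, z up. Its length lies within about 0.2 rad of world x at the start
- box_tray: fixed white ceramic oblong tray for the box: inside 81 (x) x 158 (y) mm, outside 91 x 168 mm; floor 4 mm and rim 10 mm above the worktop. Origin: centre of the underside, z up. Long side within about 0.2 rad of world y
- jar_dish: fixed white ceramic round dish, the larger of the two round ones, for the yellow-lidded jar: inside 76 mm across at the floor and 80 mm at the rim, outside 92 mm; floor 4 mm and rim 10 mm above the worktop. Origin: centre of the underside, z up.
- spice_dish: fixed white ceramic round dish, the smaller of the two round ones, for the green-lidded jar: inside 58 mm across at the floor and 62 mm at the rim, outside 74 mm; floor 4 mm and rim 10 mm above the worktop. Origin: centre of the underside, z up.
- peeler_rest: fixed white ceramic narrow rest for the peeler, outside 196 (x) x 54 (y) mm, inside 186 x 44 mm; floor 4 mm above the worktop, lips to 10 mm along both ends and along 50 mm of each side from the ends, the middle 96 mm of the long sides open, so that fingers can come down there. Origin: centre of the underside, z up. Long axis x, within about 0.2 rad of world x

How it is judged:
By the outcome, as a careful person would: the job done as asked, in the order asked, and still so for the second after the job is handed in, with the robot touching nothing.
It also fails if it takes over 109 s, if anything falls off the work surface, if the arm or the gripper's body presses on something with over 40 N, if the wrist force passes 120 N, or if a joint passes its speed limit or range.

## Working session

There is one attempt and no reset: what is moved stays moved. The work goes in short steps, Python scripts to look and compute and a shell command to move; the robot and the scene stay as the last step left them, time stands still between calls to the robot, and variables do not carry over. Pictures are saved under pics/ and viewed, about 12 in all and at most 16, crops included, and the job is handed in when it is done.

```bash
ls; mkdir -p pics
python3 - <<'E'
from workcell import env
import cv2
print(env.state())
for n in("top","side"):
    im=env.grab_frame(n); cv2.imwrite(f"pics/{n}0.png",cv2.cvtColor(im,4))
    print(n,env.get_calibration(n))
E
```

```text
pics
{'time_s': 0.0, 'qpos': array([ 7.60331959e+01,  1.83525101e+01,  8.97079881e+01, -3.91078393e-04,
        7.20415002e+01, -1.14700264e+00]), 'qvel': array([ 0.00475655,  0.02450014,  0.00404497, -0.0070341 ,  0.12509022,
        0.01491539]), 'effort': array([ 1.64408684e-03, -4.12472606e+01, -2.31973672e+01,  7.30876601e-02,
        4.57056588e-02, -1.47915025e-04]), 'ee_pos': array([127.46089764, 560.11932426, 181.60088411]), 'ee_rot': array([-1.79898015e+02, -1.67002866e-03,  1.67180318e+02]), 'force': array([-0.39526739, -0.56440505,  0.07831453]), 'torque': array([ 0.01718064, -0.00370297, -0.02232335]), 'gripper_width': 91.04210048745665}
top {'fx': 389.50841586411826, 'fy': 389.50841586411826, 'cx': 281.6126169578774, 'cy': 202.49082678415417, 'k1': -0.11194298944766776, 'R': array([[-0.00664088, -0.99993309,  0.0094717 ],
       [-0.99617561,  0.00579011, -0.08718157],
       [ 0.08712089, -0.01001444, -0.99614741]]), 't': array([ -12.01517734,  524.98671942, 1028.45008309])}
side {'fx': 398.1677830070981, 'fy': 398.1677830070981, 'cx': 272.2363945345802, 'cy': 208.38414078047808, 'k1': -0.033317753263786554, 'R': array([[-0.96344086,  0.26770569, -0.01074087],
       [ 0.23867009,  0.8393499 , -0.48839363],
       [-0.1217304 , -0.47310191, -0.87255733]]), 't': array([ 498.01123209, -103.26933491, 1222.29545358])}
```

View pics/top0.png

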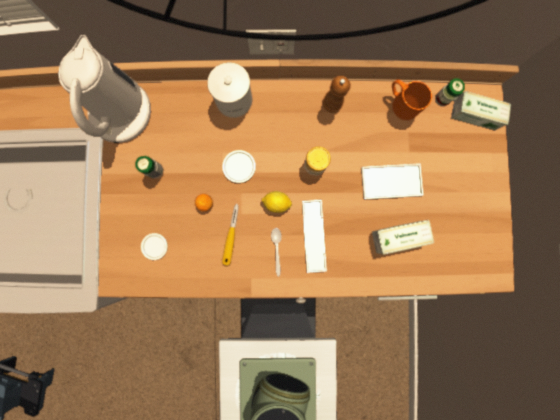

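View pics/side0.png

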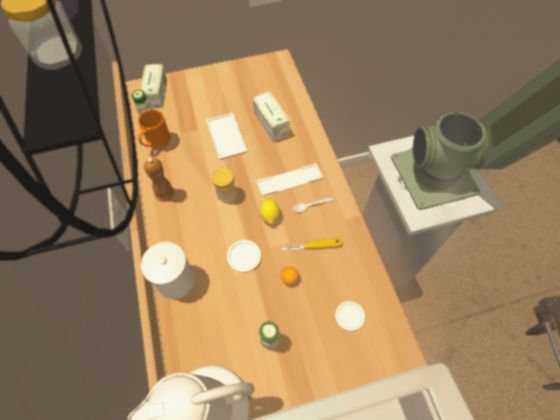

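```bash
cat > h.py <<'E'
from workcell import env
import cv2, numpy as np
C={n:env.get_calibration(n) for n in("top","side")}
def K(c): return np.array([[c['fx'],0,c['cx']],[0,c['fy'],c['cy']],[0,0,1.]])
def D(c): return np.array([c['k1'],0,0,0.])
def to_plane(n,px,z):
    c=C[n]; p=cv2.undistortPoints(np.float64(px).reshape(-1,1,2),K(c),D(c)).reshape(-1,2)
    d=np.c_[p,np.ones(len(p))]@c['R']; o=-c['R'].T@c['t']
    return (o+d*((z-o[2])/d[:,2])[:,None])[:,:2]
def proj(n,X):
    c=C[n]; return cv2.projectPoints(np.float64(X).reshape(-1,1,3),cv2.Rodrigues(c['R'])[0],c['t'],K(c),D(c))[0].reshape(-1,2)
def blob(n,im,near,lo,hi,z,r=60):
    """HSV mask blob nearest pixel `near`, contour mapped to plane z"""
    m=cv2.inRange(cv2.cvtColor(im,cv2.COLOR_RGB2HSV),np.array(lo),np.array(hi))
    m=cv2.morphologyEx(m,cv2.MORPH_CLOSE,np.ones((3,3)))
    cs=[c for c in cv2.findContours(m,cv2.RETR_EXTERNAL,cv2.CHAIN_APPROX_NONE)[0] if cv2.contourArea(c)>25]
    c=min(cs,key=lambda c:-cv2.pointPolygonTest(c,near,True))
    return c, to_plane(n,c.reshape(-1,2),z).astype(np.float32)
def pose(w):
    (x,y),(a,b),t=cv2.minAreaRect(w)
    if a<b: a,b,t=b,a,t+90
    return np.round([x,y,a,b,(t+90)%180-90],1)   # angle of the long side from x
E
cat > m.py <<'E'
from h import *
T=env.grab_frame("top"); S=env.grab_frame("side")
W=([0,0,165],[180,75,255]); Y=([20,120,90],[35,255,255]); G=([45,80,20],[90,255,200])
items=dict(box_tray=(W,10,(393,182),(226,136)),jar_dish=(W,10,(239,166),(244,256)),spice_dish=(W,10,(154,246),(350,316)),
 rest=(W,10,(314,236),(290,180)),tea=(W,73,(405,238),(268,103)),honey=(Y,94,(318,158),(223,178)),spice=(G,106,(146,164),(269,331)),peeler=(Y,12,(229,245),(322,244)))
vis={'top':T.copy(),'side':S.copy()}
for k,(m,z,a,b) in items.items():
    for n,im,p in(("top",T,a),("side",S,b)):
        try:
            c,w=blob(n,im,p,*m,z); print(k,n,pose(w)); cv2.drawContours(vis[n],[c],-1,(255,0,255),1)
        except Exception as e: print(k,n,e)
cv2.imwrite("pics/top1.png",cv2.cvtColor(cv2.resize(vis['top'][60:310,120:520],None,fx=2,fy=2,interpolation=0),4))
cv2.imwrite("pics/side1.png",cv2.cvtColor(cv2.resize(vis['side'][60:360,110:400],None,fx=2,fy=2,interpolation=0),4))
E
python3 m.py
```

```text
box_tray top [ 584.7 -323.6  167.9   91.4  -86.9]
box_tray side [ 583.7 -323.3  171.8   92.6  -86.9]
jar_dish top [628.  102.9  90.8  89.7 -26.3]
jar_dish side [626.9 102.9  90.8  90.8 -60.8]
spice_dish top [408.6 336.   71.   70.    0.7]
spice_dish side [405.7 336.2  73.   70.6  27.2]
rest top [ 435.  -102.3  195.3   55.6    2.8]
rest side [ 434.4 -101.2  197.6   57.4    2.9]
tea top [ 430.8 -335.5  139.2   63.   -78.5]
tea side [ 438.  -326.   156.6   79.2  -79.1]
honey top [ 632.2 -109.5   59.    57.1   89.8]
honey side [ 631.4 -107.6   62.6   62.5   37.2]
spice top [616.8 332.2  47.4  38.7  64.4]
spice side [ 817.7 -462.8   41.5   32.8   30.7]
peeler top [409.9 128.9 102.5  20.5  -9.5]
peeler side [407.8 128.6 104.8  23.4  -9.6]
```

View pics/top1.png

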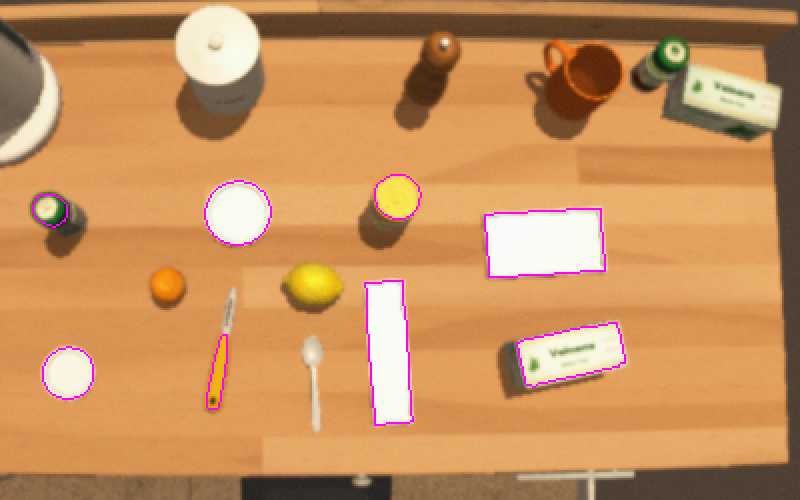

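View pics/side1.png

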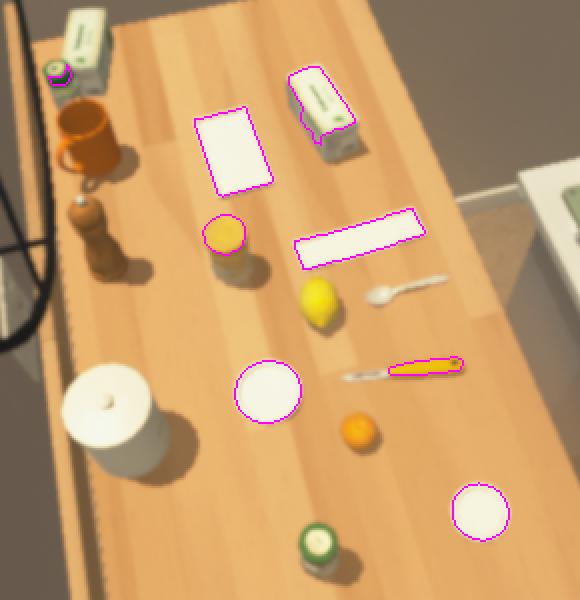

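```bash
python3 - <<'E'
from h import *
print("spice",to_plane("top",(145,164.5),106),to_plane("side",(268.8,330.5),106))
a=to_plane("top",[(237,204.5),(226.5,265.5)],9);print("peeler top",a,a.mean(0),np.degrees(np.arctan2(*(a[0]-a[1])[::-1])))
a=to_plane("side",[(281.5,249),(341.5,241)],9);print("side",a,a.mean(0),np.degrees(np.arctan2(*(a[0]-a[1])[::-1])))
print("kettle base,canister,mill,spoon,lemon",to_plane("top",[(122,110),(233,105),(335,105),(276,235),(277,203)],0).round())
E
python3 -m jog '[{"dx":0.04,"dy":-0.03,"dz":0.004,"wz":-0.12},{"dx":0.04,"dy":-0.03,"dz":0.004,"wz":-0.12},{"dx":0.04,"dy":-0.03,"dz":0.004,"wz":-0.12},{"dx":0.04,"dy":-0.03,"dz":0.004,"wz":-0.12},{"dx":0.03,"dy":-0.04,"dz":0.004,"wz":-0.12},{"dx":0.03,"dy":-0.04,"wz":-0.12},{"dx":0.02,"dy":-0.045,"wz":-0.12},{"dx":0.02,"dy":-0.045,"wz":-0.12},{"dx":0.01,"dy":-0.045,"wz":-0.12},{"dx":0.01,"dy":-0.045}]'
```

```text
spice [[616.42303584 331.56686299]] [[617.47557341 337.23197551]]
peeler top [[521.31766596 106.64230797]
 [355.73973843 134.94004406]] [438.5287022  120.79117601] -9.698313089419868
side [[521.7847914  113.30843312]
 [354.36756735 135.68707686]] [438.07617937 124.49775499] -7.613589595849196
kettle base,canister,mill,spoon,lemon [[ 797.  443.]
 [ 806.  121.]
 [ 805. -170.]
 [ 438.    0.]
 [ 526.   -3.]]invalid input
```

```bash
python3 -m jog '[{"dx":0.04,"dy":-0.03,"dz":0.004,"wx":0,"wy":0,"wz":-0.12,"grip":-1},{"dx":0.04,"dy":-0.03,"dz":0.004,"wx":0,"wy":0,"wz":-0.12,"grip":-1},{"dx":0.04,"dy":-0.03,"dz":0.004,"wx":0,"wy":0,"wz":-0.12,"grip":-1},{"dx":0.04,"dy":-0.03,"dz":0.004,"wx":0,"wy":0,"wz":-0.12,"grip":-1},{"dx":0.03,"dy":-0.04,"dz":0.004,"wx":0,"wy":0,"wz":-0.12,"grip":-1},{"dx":0.03,"dy":-0.04,"dz":0,"wx":0,"wy":0,"wz":-0.12,"grip":-1},{"dx":0.02,"dy":-0.045,"dz":0,"wx":0,"wy":0,"wz":-0.12,"grip":-1},{"dx":0.02,"dy":-0.045,"dz":0,"wx":0,"wy":0,"wz":-0.12,"grip":-1},{"dx":0.01,"dy":-0.045,"dz":0,"wx":0,"wy":0,"wz":-0.12,"grip":-1},{"dx":0.01,"dy":-0.045,"dz":0,"wx":0,"wy":0,"wz":0,"grip":-1}]'
```

```text
time_s: 1.2
ee_pos: [407.3, 179.2, 202.3]
ee_rot: [180.0, 0.0, 105.2]
force: [1.7, -0.1, -0.3]
gripper_width: 91.3
```

```bash
python3 -m jog '[{"dx":0.005,"dy":-0.048,"dz":0,"wx":0,"wy":0,"wz":-0.0325,"grip":-1},{"dx":0.005,"dy":-0.048,"dz":0,"wx":0,"wy":0,"wz":-0.0325,"grip":-1},{"dx":0.005,"dy":-0.048,"dz":0,"wx":0,"wy":0,"wz":0,"grip":-1},{"dx":0.005,"dy":-0.048,"dz":0,"wx":0,"wy":0,"wz":0,"grip":-1},{"dx":0.005,"dy":-0.048,"dz":0,"wx":0,"wy":0,"wz":0,"grip":-1},{"dx":0,"dy":-0.048,"dz":0,"wx":0,"wy":0,"wz":0,"grip":-1},{"dx":0,"dy":-0.048,"dz":0,"wx":0,"wy":0,"wz":0,"grip":-1},{"dx":0,"dy":-0.048,"dz":0,"wx":0,"wy":0,"wz":0,"grip":-1},{"dx":0,"dy":-0.048,"dz":0,"wx":0,"wy":0,"wz":0,"grip":-1},{"dx":0,"dy":-0.048,"dz":0,"wx":0,"wy":0,"wz":0,"grip":-1}]'
python3 -m jog '[{"dx":0,"dy":-0.03,"dz":-0.02,"wx":0,"wy":0,"wz":0,"grip":-1},{"dx":0,"dy":0,"dz":-0.04,"wx":0,"wy":0,"wz":0,"grip":-1},{"dx":0,"dy":0,"dz":0,"wx":0,"wy":0,"wz":0,"grip":-1}]'
```

```text
time_s: 2.2
ee_pos: [431.5, -300.8, 202.4]
ee_rot: [180.0, -0.0, 101.5]
force: [0.4, -0.3, 0.1]
gripper_width: 91.5
time_s: 2.5
ee_pos: [428.5, -327.1, 137.5]
ee_rot: [-179.6, -0.5, 101.5]
force: [-1.5, 0.3, -0.1]
gripper_width: 91.4
```

```bash
python3 -m jog '[{"dx":0,"dy":0,"dz":-0.04,"wx":0,"wy":0,"wz":0,"grip":-1},{"dx":0,"dy":0,"dz":-0.04,"wx":0,"wy":0,"wz":0,"grip":-1},{"dx":0,"dy":0,"dz":-0.03,"wx":0,"wy":0,"wz":0,"grip":-1},{"dx":0,"dy":0,"dz":-0.01,"wx":0,"wy":0,"wz":0,"grip":-1},{"dx":0,"dy":0,"dz":0,"wx":0,"wy":0,"wz":0,"grip":-1},{"dx":0,"dy":0,"dz":0,"wx":0,"wy":0,"wz":0,"grip":-1}]' 15
```

```text
time_s: 3.1
ee_pos: [433.4, -329.5, 24.3]
ee_rot: [179.9, 0.1, 101.6]
force: [-0.3, -0.0, 0.3]
gripper_width: 91.1
```

```bash
python3 -m jog '[{"dx":-0.002,"dy":-0.006,"dz":-0.002,"wx":0,"wy":0,"wz":0,"grip":-1},{"dx":0,"dy":0,"dz":0,"wx":0,"wy":0,"wz":0,"grip":1},{"dx":0,"dy":0,"dz":0,"wx":0,"wy":0,"wz":0,"grip":1},{"dx":0,"dy":0,"dz":0,"wx":0,"wy":0,"wz":0,"grip":1},{"dx":0,"dy":0,"dz":0,"wx":0,"wy":0,"wz":0,"grip":1},{"dx":0,"dy":0,"dz":0,"wx":0,"wy":0,"wz":0,"grip":1},{"dx":0,"dy":0,"dz":0,"wx":0,"wy":0,"wz":0,"grip":1},{"dx":0,"dy":0,"dz":0,"wx":0,"wy":0,"wz":0,"grip":1}]' 15
```

```text
time_s: 3.9
ee_pos: [429.7, -335.0, 20.7]
ee_rot: [-180.0, 0.0, 101.6]
force: [-2.7, -1.3, 5.8]
gripper_width: 65.2
```

```bash
python3 -m jog '[{"dx":0,"dy":0,"dz":0.025,"wx":0,"wy":0,"wz":0,"grip":1},{"dx":0,"dy":0,"dz":0.035,"wx":0,"wy":0,"wz":0,"grip":1},{"dx":0.03,"dy":0.002,"dz":0,"wx":0,"wy":0,"wz":-0.037,"grip":1},{"dx":0.03,"dy":0.002,"dz":0,"wx":0,"wy":0,"wz":-0.037,"grip":1},{"dx":0.03,"dy":0.002,"dz":0,"wx":0,"wy":0,"wz":-0.037,"grip":1},{"dx":0.03,"dy":0.002,"dz":0,"wx":0,"wy":0,"wz":-0.037,"grip":1},{"dx":0.025,"dy":0.002,"dz":0,"wx":0,"wy":0,"wz":0,"grip":1},{"dx":0.01,"dy":0.001,"dz":0,"wx":0,"wy":0,"wz":0,"grip":1},{"dx":0,"dy":0,"dz":0,"wx":0,"wy":0,"wz":0,"grip":1},{"dx":0,"dy":0,"dz":0,"wx":0,"wy":0,"wz":0,"grip":1}]' 15
```

```text
time_s: 4.9
ee_pos: [583.7, -323.5, 79.7]
ee_rot: [-179.9, -0.1, 93.1]
force: [-0.7, 0.3, -1.4]
gripper_width: 65.6
```

```bash
cat > see.py <<'E'
import sys
from h import *
# see.py tag name x0 y0 x1 y1 : crop, doubled/tripled
tag,n,*b=sys.argv[1:]; x0,y0,x1,y1=map(int,b); im=env.grab_frame(n); f=min(800/(x1-x0),600/(y1-y0))
cv2.imwrite(f"pics/{tag}.png",cv2.cvtColor(cv2.resize(im[y0:y1,x0:x1],None,fx=f,fy=f,interpolation=cv2.INTER_CUBIC),4))
E
python3 see.py s2 side 180 70 340 190
```

```text
(no output)
```

View pics/s2.png

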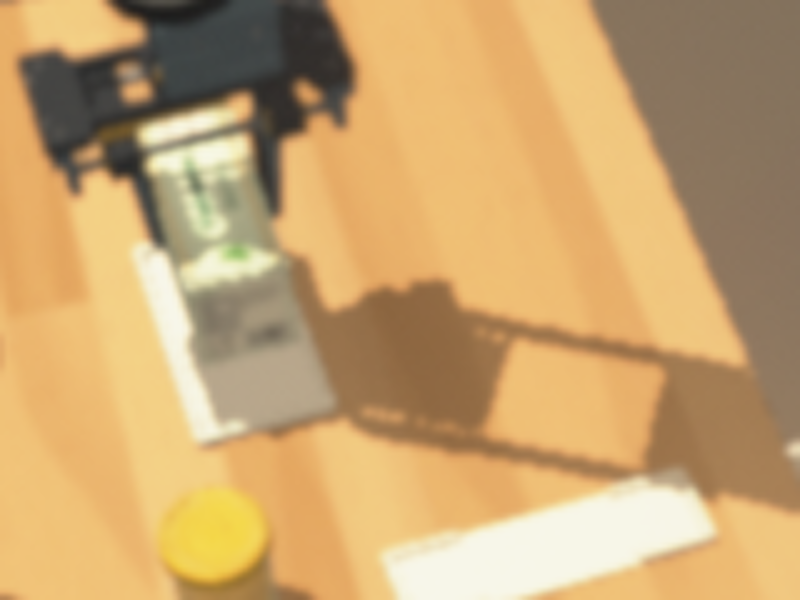

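```bash
python3 - <<'E'
from h import *
a=to_plane("side",[(180+186/5,70+282/5),(180+291/5,70+264/5)],132);print(a,a.mean(0))
print("expected near-edge mid",[583.7+71*np.sin(np.radians(-3.1)),-323.5+71*np.cos(np.radians(3.1))])
E
python3 -m jog '[{"dx":0.001,"dy":0,"dz":-0.025,"wx":0,"wy":0,"wz":0,"grip":1},{"dx":0,"dy":0,"dz":-0.018,"wx":0,"wy":0,"wz":0,"grip":1},{"dx":0,"dy":0,"dz":0,"wx":0,"wy":0,"wz":0,"grip":1}]' 15
```

```text
[[ 609.90846628 -257.4237271 ]
 [ 548.08611337 -253.70806017]] [ 578.99728982 -255.56589364]
expected near-edge mid [np.float64(579.860404278081), np.float64(-252.60389640683897)]
time_s: 5.25
ee_pos: [582.7, -322.9, 34.9]
ee_rot: [-179.7, -0.2, 93.0]
force: [-0.7, -0.0, -1.3]
gripper_width: 65.0
```

```bash
python3 -m jog '[{"dx":0.001,"dy":0.001,"dz":-0.005,"wx":0,"wy":0,"wz":0,"grip":1},{"dx":0,"dy":0,"dz":-0.004,"wx":0,"wy":0,"wz":0,"grip":1},{"dx":0,"dy":0,"dz":-0.002,"wx":0,"wy":0,"wz":0,"grip":1},{"dx":0,"dy":0,"dz":0,"wx":0,"wy":0,"wz":0,"grip":1},{"dx":0,"dy":0,"dz":0,"wx":0,"wy":0,"wz":0,"grip":1}]' 15
```

```text
time_s: 5.75
ee_pos: [587.2, -322.9, 26.8]
ee_rot: [180.0, 0.0, 93.1]
force: [0.3, -0.5, -1.4]
gripper_width: 65.0
```

```bash
python3 -m jog '[{"dx":-0.001,"dy":0,"dz":-0.002,"wx":0,"wy":0,"wz":0,"grip":1},{"dx":0,"dy":0,"dz":0,"wx":0,"wy":0,"wz":0,"grip":1},{"dx":0,"dy":0,"dz":0,"wx":0,"wy":0,"wz":0,"grip":1}]' 15
```

```text
time_s: 6.05
ee_pos: [586.4, -323.0, 24.8]
ee_rot: [179.9, 0.0, 93.1]
force: [0.2, 0.1, -0.3]
gripper_width: 65.2
```

```bash
python3 -m jog '[{"dx":-0.002,"dy":0,"dz":0,"wx":0,"wy":0,"wz":0,"grip":1},{"dx":0,"dy":0,"dz":-0.001,"wx":0,"wy":0,"wz":0,"grip":1},{"dx":0,"dy":0,"dz":0,"wx":0,"wy":0,"wz":0,"grip":-1},{"dx":0,"dy":0,"dz":0,"wx":0,"wy":0,"wz":0,"grip":-1},{"dx":0,"dy":0,"dz":0,"wx":0,"wy":0,"wz":0,"grip":-1},{"dx":0,"dy":0,"dz":0,"wx":0,"wy":0,"wz":0,"grip":-1}]' 15
```

```text
time_s: 6.65
ee_pos: [583.8, -322.8, 23.1]
ee_rot: [-180.0, -0.0, 93.1]
force: [-0.2, -0.6, 0.2]
gripper_width: 90.8
```

```bash
python3 -m jog '[{"dx":0,"dy":0,"dz":0.04,"wx":0,"wy":0,"wz":0,"grip":-1},{"dx":0,"dy":0,"dz":0.05,"wx":0,"wy":0,"wz":0,"grip":-1},{"dx":0,"dy":0,"dz":0.045,"wx":0,"wy":0,"wz":0.1,"grip":-1},{"dx":0.006,"dy":0.03,"dz":0,"wx":0,"wy":0,"wz":0.14,"grip":-1},{"dx":0.007,"dy":0.03,"dz":0,"wx":0,"wy":0,"wz":0.14,"grip":-1},{"dx":0.007,"dy":0.03,"dz":0,"wx":0,"wy":0,"wz":0.14,"grip":-1},{"dx":0.007,"dy":0.03,"dz":0,"wx":0,"wy":0,"wz":0.14,"grip":-1},{"dx":0.007,"dy":0.03,"dz":0,"wx":0,"wy":0,"wz":0.14,"grip":-1},{"dx":0.007,"dy":0.03,"dz":0,"wx":0,"wy":0,"wz":0.14,"grip":-1},{"dx":0.007,"dy":0.03,"dz":0,"wx":0,"wy":0,"wz":0.14,"grip":-1}]'
python3 -m jog '[{"dx":0,"dy":0.005,"dz":0,"wx":0,"wy":0,"wz":0.14,"grip":-1},{"dx":0,"dy":0,"dz":0,"wx":0,"wy":0,"wz":0.04,"grip":-1},{"dx":0,"dy":0,"dz":0,"wx":0,"wy":0,"wz":0,"grip":-1},{"dx":0,"dy":0,"dz":0,"wx":0,"wy":0,"wz":0,"grip":-1}]'; python3 see.py t3 top 280 130 440 250
```

```text
time_s: 7.65
ee_pos: [632.0, -111.6, 158.3]
ee_rot: [-180.0, -0.0, 155.3]
force: [0.1, 0.4, 0.3]
gripper_width: 91.4
time_s: 8.05
ee_pos: [631.9, -107.9, 158.2]
ee_rot: [180.0, -0.0, 165.2]
force: [-1.3, 0.1, -0.2]
gripper_width: 91.3
```

View pics/t3.png

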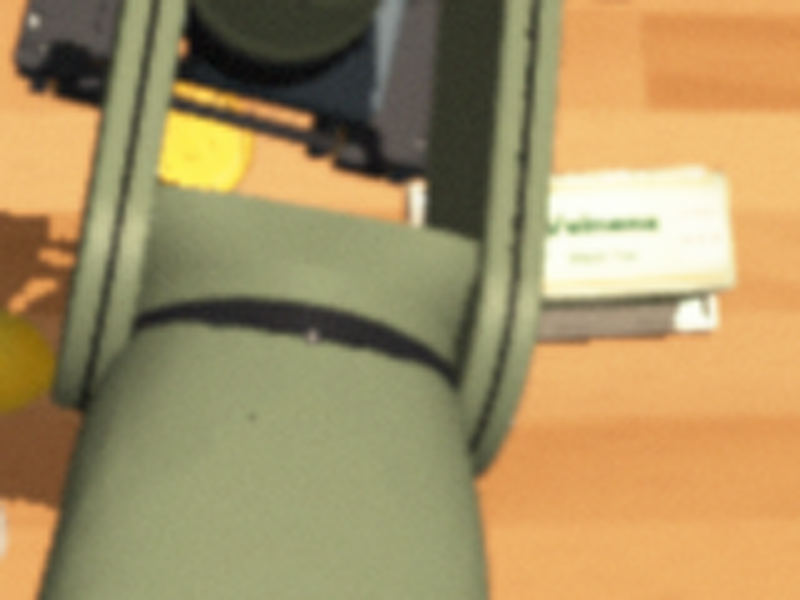

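```bash
python3 -m jog '[{"dx":0,"dy":0,"dz":-0.03,"wx":0,"wy":0,"wz":0,"grip":-1},{"dx":0,"dy":0,"dz":-0.03,"wx":0,"wy":0,"wz":0,"grip":-1},{"dx":0,"dy":0,"dz":-0.03,"wx":0,"wy":0,"wz":0,"grip":-1},{"dx":0,"dy":0,"dz":-0.03,"wx":0,"wy":0,"wz":0,"grip":-1},{"dx":0,"dy":0,"dz":-0.015,"wx":0,"wy":0,"wz":0,"grip":-1},{"dx":0,"dy":0,"dz":0,"wx":0,"wy":0,"wz":0,"grip":-1},{"dx":0,"dy":0,"dz":0,"wx":0,"wy":0,"wz":0,"grip":-1}]'
python3 -m jog '[{"dx":0,"dy":0,"dz":0,"wx":0,"wy":0,"wz":0,"grip":1},{"dx":0,"dy":0,"dz":0,"wx":0,"wy":0,"wz":0,"grip":1},{"dx":0,"dy":0,"dz":0,"wx":0,"wy":0,"wz":0,"grip":1},{"dx":0,"dy":0,"dz":0,"wx":0,"wy":0,"wz":0,"grip":1},{"dx":0,"dy":0,"dz":0,"wx":0,"wy":0,"wz":0,"grip":1},{"dx":0,"dy":0,"dz":0,"wx":0,"wy":0,"wz":0,"grip":1},{"dx":0,"dy":0,"dz":0,"wx":0,"wy":0,"wz":0,"grip":1}]' 25
```

```text
time_s: 8.8
ee_pos: [632.3, -108.2, 23.8]
ee_rot: [180.0, 0.0, 165.2]
force: [-0.4, 0.3, 0.2]
gripper_width: 91.4
time_s: 9.5
ee_pos: [632.4, -107.7, 24.1]
ee_rot: [180.0, 0.1, 165.3]
force: [-0.4, 1.3, 5.5]
gripper_width: 62.5
```

```bash
python3 -m jog '[{"dx":0,"dy":0,"dz":0.02,"wx":0,"wy":0,"wz":0,"grip":1},{"dx":0,"dy":0,"dz":0.03,"wx":0,"wy":0,"wz":0,"grip":1},{"dx":0,"dy":0.02,"dz":0,"wx":0,"wy":0,"wz":0,"grip":1},{"dx":-0.001,"dy":0.03,"dz":0,"wx":0,"wy":0,"wz":0,"grip":1},{"dx":-0.001,"dy":0.035,"dz":0,"wx":0,"wy":0,"wz":0,"grip":1},{"dx":-0.001,"dy":0.035,"dz":0,"wx":0,"wy":0,"wz":0,"grip":1},{"dx":-0.001,"dy":0.035,"dz":0,"wx":0,"wy":0,"wz":0,"grip":1},{"dx":-0.001,"dy":0.03,"dz":0,"wx":0,"wy":0,"wz":0,"grip":1},{"dx":0,"dy":0.02,"dz":0,"wx":0,"wy":0,"wz":0,"grip":1},{"dx":0,"dy":0.005,"dz":0,"wx":0,"wy":0,"wz":0,"grip":1}]'
python3 -m jog '[{"dx":0,"dy":0,"dz":0,"wx":0,"wy":0,"wz":0,"grip":1},{"dx":0,"dy":0,"dz":0,"wx":0,"wy":0,"wz":0,"grip":1}]'; python3 see.py s4 side 180 190 320 295
```

```text
time_s: 10.5
ee_pos: [625.7, 104.3, 71.7]
ee_rot: [-180.0, -0.2, 165.4]
force: [0.8, -0.6, -4.5]
gripper_width: 62.9
time_s: 10.7
ee_pos: [626.6, 101.0, 72.7]
ee_rot: [-179.9, -0.1, 165.3]
force: [0.6, -0.3, -5.1]
gripper_width: 63.0
```

View pics/s4.png

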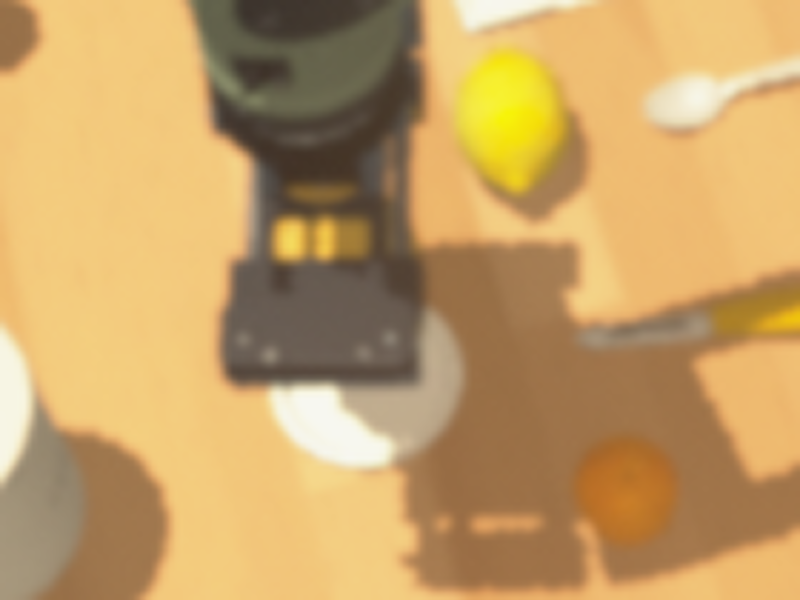

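```bash
python3 -m jog '[{"dx":0.001,"dy":0.001,"dz":-0.02,"wx":0,"wy":0,"wz":0,"grip":1},{"dx":0,"dy":0,"dz":-0.015,"wx":0,"wy":0,"wz":0,"grip":1},{"dx":0,"dy":0,"dz":-0.006,"wx":0,"wy":0,"wz":0,"grip":1},{"dx":0,"dy":0,"dz":0,"wx":0,"wy":0,"wz":0,"grip":1},{"dx":0,"dy":0,"dz":0,"wx":0,"wy":0,"wz":0,"grip":1}]'
```

```text
time_s: 11.25
ee_pos: [628.6, 102.7, 33.0]
ee_rot: [180.0, 0.1, 165.2]
force: [0.4, 0.3, -3.8]
gripper_width: 63.3
```

```bash
python3 -m jog '[{"dx":-0.001,"dy":0,"dz":-0.002,"wx":0,"wy":0,"wz":0,"grip":1},{"dx":0,"dy":0,"dz":-0.002,"wx":0,"wy":0,"wz":0,"grip":1},{"dx":0,"dy":0,"dz":0,"wx":0,"wy":0,"wz":0,"grip":1},{"dx":0,"dy":0,"dz":0,"wx":0,"wy":0,"wz":0,"grip":1}]'
```

```text
time_s: 11.65
ee_pos: [627.1, 103.3, 28.6]
ee_rot: [180.0, 0.0, 165.3]
force: [0.9, -0.3, -3.6]
gripper_width: 63.3
```

```bash
python3 -m jog '[{"dx":0,"dy":0,"dz":-0.001,"wx":0,"wy":0,"wz":0,"grip":1},{"dx":0,"dy":0,"dz":-0.001,"wx":0,"wy":0,"wz":0,"grip":1},{"dx":0,"dy":0,"dz":0,"wx":0,"wy":0,"wz":0,"grip":1},{"dx":0,"dy":0,"dz":0,"wx":0,"wy":0,"wz":0,"grip":1}]'
```

```text
time_s: 12.05
ee_pos: [627.4, 103.3, 28.1]
ee_rot: [180.0, 0.1, 165.3]
force: [-3.0, -0.4, 5.8]
gripper_width: 63.1
```

```bash
python3 -m jog '[{"dx":0,"dy":0,"dz":0,"wx":0,"wy":0,"wz":0,"grip":-1},{"dx":0,"dy":0,"dz":0,"wx":0,"wy":0,"wz":0,"grip":-1},{"dx":0,"dy":0,"dz":0,"wx":0,"wy":0,"wz":0,"grip":-1},{"dx":0,"dy":0,"dz":0,"wx":0,"wy":0,"wz":0,"grip":-1},{"dx":0,"dy":0,"dz":0.03,"wx":0,"wy":0,"wz":0,"grip":-1},{"dx":0,"dy":0,"dz":0.05,"wx":0,"wy":0,"wz":0,"grip":-1},{"dx":0,"dy":0,"dz":0.05,"wx":0,"wy":0,"wz":0,"grip":-1},{"dx":0,"dy":0,"dz":0.05,"wx":0,"wy":0,"wz":0.1,"grip":-1},{"dx":0,"dy":0,"dz":0,"wx":0,"wy":0,"wz":0.1,"grip":-1}]'
python3 - <<'E'
from h import *
a=cv2.resize(env.grab_frame("top")[145:190,130:170],None,fx=10,fy=10,interpolation=2)
b=cv2.resize(env.grab_frame("side")[310:360,250:290],None,fx=10,fy=10,interpolation=2)
cv2.imwrite("pics/sp.png",cv2.cvtColor(np.hstack([a,b[:450]]),4))
E
```

```text
time_s: 12.95
ee_pos: [631.2, 103.8, 215.1]
ee_rot: [179.8, 0.9, 177.0]
force: [0.0, 0.2, 1.0]
gripper_width: 91.1
```

View pics/sp.png

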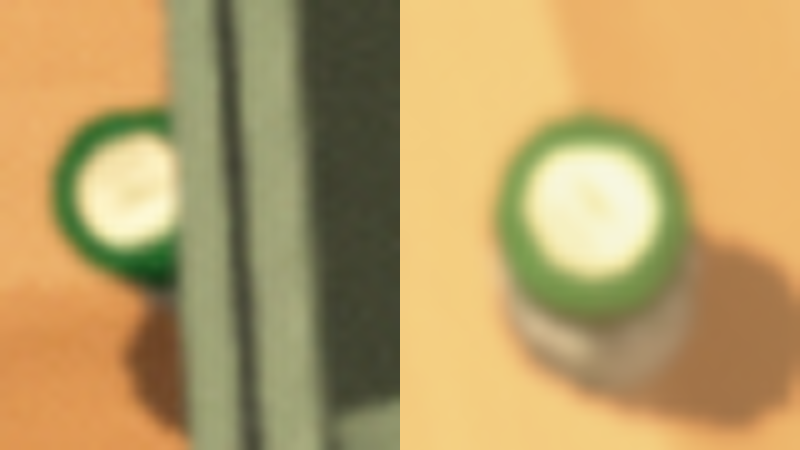

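```bash
python3 - <<'E'
from h import *
print(to_plane("top",(142.7,163.5),106),to_plane("side",(268.8,330.5),106))
E
python3 -m jog '[{"dx":-0.002,"dy":0.035,"dz":-0.005,"wx":0,"wy":0,"wz":0.12,"grip":-1},{"dx":-0.002,"dy":0.035,"dz":-0.005,"wx":0,"wy":0,"wz":0.12,"grip":-1},{"dx":-0.002,"dy":0.035,"dz":-0.005,"wx":0,"wy":0,"wz":0.12,"grip":-1},{"dx":-0.002,"dy":0.035,"dz":-0.005,"wx":0,"wy":0,"wz":0.12,"grip":-1},{"dx":-0.002,"dy":0.035,"dz":-0.005,"wx":0,"wy":0,"wz":0.12,"grip":-1},{"dx":0,"dy":0.035,"dz":-0.005,"wx":0,"wy":0,"wz":0.08,"grip":-1},{"dx":0,"dy":0.02,"dz":0,"wx":0,"wy":0,"wz":0,"grip":-1},{"dx":0,"dy":0,"dz":0,"wx":0,"wy":0,"wz":0,"grip":-1},{"dx":0,"dy":0,"dz":0,"wx":0,"wy":0,"wz":0,"grip":-1}]'
```

```text
[[619.07938834 337.64773011]] [[617.47557341 337.23197551]]
time_s: 13.95
ee_pos: [616.8, 332.4, 175.5]
ee_rot: [-180.0, -0.1, -144.4]
force: [0.3, 0.2, 0.1]
gripper_width: 91.4
```

```bash
python3 -m jog '[{"dx":0.001,"dy":0.005,"dz":-0.03,"wx":0,"wy":0,"wz":0,"grip":-1},{"dx":0,"dy":0,"dz":-0.03,"wx":0,"wy":0,"wz":0,"grip":-1},{"dx":0,"dy":0,"dz":-0.03,"wx":0,"wy":0,"wz":0,"grip":-1},{"dx":0,"dy":0,"dz":-0.03,"wx":0,"wy":0,"wz":0,"grip":-1},{"dx":0,"dy":0,"dz":-0.01,"wx":0,"wy":0,"wz":0,"grip":-1},{"dx":0,"dy":0,"dz":0,"wx":0,"wy":0,"wz":0,"grip":-1},{"dx":0,"dy":0,"dz":0,"wx":0,"wy":0,"wz":0,"grip":-1}]' 12
python3 -m jog '[{"dx":0,"dy":0,"dz":0,"wx":0,"wy":0,"wz":0,"grip":1},{"dx":0,"dy":0,"dz":0,"wx":0,"wy":0,"wz":0,"grip":1},{"dx":0,"dy":0,"dz":0,"wx":0,"wy":0,"wz":0,"grip":1},{"dx":0,"dy":0,"dz":0,"wx":0,"wy":0,"wz":0,"grip":1},{"dx":0,"dy":0,"dz":0,"wx":0,"wy":0,"wz":0,"grip":1},{"dx":0,"dy":0,"dz":0,"wx":0,"wy":0,"wz":0,"grip":1},{"dx":0,"dy":0,"dz":0,"wx":0,"wy":0,"wz":0,"grip":1},{"dx":0,"dy":0,"dz":0,"wx":0,"wy":0,"wz":0,"grip":1},{"dx":0,"dy":0,"dz":0,"wx":0,"wy":0,"wz":0,"grip":1}]' 12
```

```text
time_s: 14.65
ee_pos: [619.2, 337.8, 48.0]
ee_rot: [-180.0, 0.1, -144.4]
force: [-0.2, 0.7, 0.6]
gripper_width: 91.1
time_s: 15.55
ee_pos: [618.0, 338.3, 46.4]
ee_rot: [180.0, 0.0, -144.3]
force: [0.6, 0.8, -0.2]
gripper_width: 44.9
```

```bash
python3 -m jog '[{"dx":0,"dy":0,"dz":0.02,"wx":0,"wy":0,"wz":0,"grip":1},{"dx":0,"dy":0,"dz":0.03,"wx":0,"wy":0,"wz":0,"grip":1},{"dx":-0.02,"dy":0,"dz":0,"wx":0,"wy":0,"wz":0,"grip":1},{"dx":-0.03,"dy":0,"dz":0,"wx":0,"wy":0,"wz":0,"grip":1},{"dx":-0.035,"dy":0,"dz":0,"wx":0,"wy":0,"wz":0,"grip":1},{"dx":-0.035,"dy":0,"dz":0,"wx":0,"wy":0,"wz":0,"grip":1},{"dx":-0.035,"dy":0,"dz":0,"wx":0,"wy":0,"wz":0,"grip":1},{"dx":-0.03,"dy":-0.002,"dz":0,"wx":0,"wy":0,"wz":0,"grip":1},{"dx":-0.02,"dy":0,"dz":0,"wx":0,"wy":0,"wz":0,"grip":1},{"dx":-0.005,"dy":0,"dz":0,"wx":0,"wy":0,"wz":0,"grip":1}]'
python3 -m jog '[{"dx":0,"dy":0,"dz":0,"wx":0,"wy":0,"wz":0,"grip":1},{"dx":0,"dy":0,"dz":0,"wx":0,"wy":0,"wz":0,"grip":1},{"dx":0,"dy":0,"dz":0,"wx":0,"wy":0,"wz":0,"grip":1}]'; python3 see.py s5 side 280 240 440 360
```

```text
time_s: 16.55
ee_pos: [405.8, 335.7, 96.4]
ee_rot: [180.0, -0.1, -144.2]
force: [0.3, 0.0, -1.0]
gripper_width: 44.8
time_s: 16.85
ee_pos: [409.2, 336.4, 96.3]
ee_rot: [-180.0, 0.0, -144.3]
force: [0.1, 0.9, -0.8]
gripper_width: 44.6
```

View pics/s5.png

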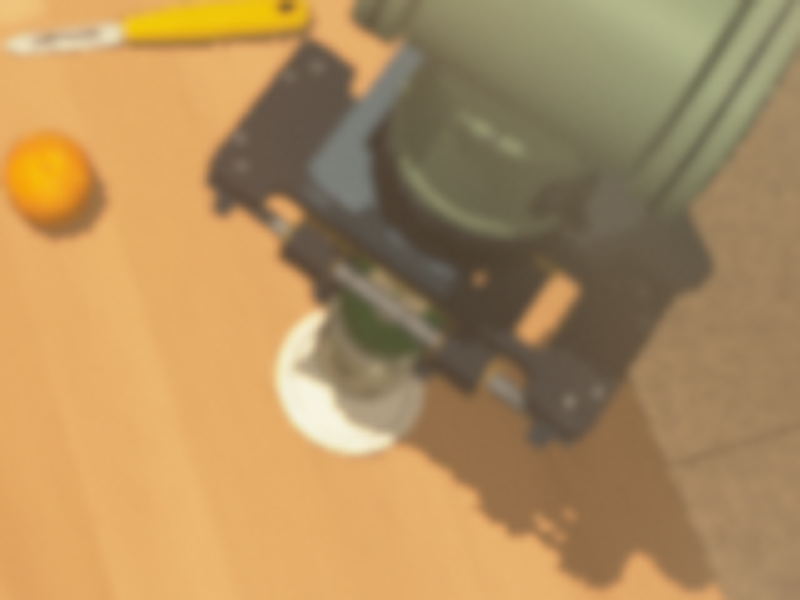

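```bash
python3 -m jog '[{"dx":-0.001,"dy":0,"dz":-0.02,"wx":0,"wy":0,"wz":0,"grip":1},{"dx":0,"dy":0,"dz":-0.015,"wx":0,"wy":0,"wz":0,"grip":1},{"dx":0,"dy":0,"dz":-0.006,"wx":0,"wy":0,"wz":0,"grip":1},{"dx":0,"dy":0,"dz":-0.002,"wx":0,"wy":0,"wz":0,"grip":1},{"dx":0,"dy":0,"dz":0,"wx":0,"wy":0,"wz":0,"grip":1},{"dx":0,"dy":0,"dz":0,"wx":0,"wy":0,"wz":0,"grip":1}]'
python3 -m jog '[{"dx":0,"dy":0,"dz":-0.001,"wx":0,"wy":0,"wz":0,"grip":1},{"dx":0,"dy":0,"dz":-0.001,"wx":0,"wy":0,"wz":0,"grip":1},{"dx":0,"dy":0,"dz":0,"wx":0,"wy":0,"wz":0,"grip":1},{"dx":0,"dy":0,"dz":0,"wx":0,"wy":0,"wz":0,"grip":1}]'
```

```text
time_s: 17.5
ee_pos: [407.6, 336.6, 54.1]
ee_rot: [180.0, 0.1, -144.3]
force: [0.2, 0.6, -0.8]
gripper_width: 44.6
time_s: 17.9
ee_pos: [407.0, 336.2, 51.5]
ee_rot: [180.0, 0.0, -144.3]
force: [-0.7, -0.7, -1.5]
gripper_width: 44.6
```

```bash
python3 -m jog '[{"dx":0,"dy":0,"dz":-0.001,"wx":0,"wy":0,"wz":0,"grip":1},{"dx":0,"dy":0,"dz":0,"wx":0,"wy":0,"wz":0,"grip":1},{"dx":0,"dy":0,"dz":0,"wx":0,"wy":0,"wz":0,"grip":1}]'
```

```text
time_s: 18.2
ee_pos: [407.0, 336.2, 50.4]
ee_rot: [180.0, -0.0, -144.3]
force: [-0.1, 0.5, -0.4]
gripper_width: 44.9
```

```bash
python3 -m jog '[{"dx":0,"dy":0,"dz":-0.001,"wx":0,"wy":0,"wz":0,"grip":1},{"dx":0,"dy":0,"dz":0,"wx":0,"wy":0,"wz":0,"grip":1},{"dx":0,"dy":0,"dz":0,"wx":0,"wy":0,"wz":0,"grip":-1},{"dx":0,"dy":0,"dz":0,"wx":0,"wy":0,"wz":0,"grip":-1},{"dx":0,"dy":0,"dz":0,"wx":0,"wy":0,"wz":0,"grip":-1},{"dx":0,"dy":0,"dz":0,"wx":0,"wy":0,"wz":0,"grip":-1},{"dx":0,"dy":0,"dz":0.03,"wx":0,"wy":0,"wz":0,"grip":-1},{"dx":0,"dy":0,"dz":0.05,"wx":0,"wy":0,"wz":0,"grip":-1},{"dx":0,"dy":0,"dz":0.05,"wx":0,"wy":0,"wz":0,"grip":-1}]'
python3 -m jog '[{"dx":0.005,"dy":-0.03,"dz":0,"wx":0,"wy":0,"wz":-0.11,"grip":-1},{"dx":0.005,"dy":-0.03,"dz":0,"wx":0,"wy":0,"wz":-0.11,"grip":-1},{"dx":0.005,"dy":-0.03,"dz":0,"wx":0,"wy":0,"wz":-0.11,"grip":-1},{"dx":0.005,"dy":-0.03,"dz":-0.02,"wx":0,"wy":0,"wz":-0.11,"grip":-1},{"dx":0.005,"dy":-0.03,"dz":-0.03,"wx":0,"wy":0,"wz":-0.11,"grip":-1},{"dx":0.005,"dy":-0.03,"dz":-0.03,"wx":0,"wy":0,"wz":-0.11,"grip":-1},{"dx":0.001,"dy":-0.03,"dz":-0.03,"wx":0,"wy":0,"wz":-0.12,"grip":-1},{"dx":0,"dy":-0.003,"dz":-0.01,"wx":0,"wy":0,"wz":0,"grip":-0.3},{"dx":0,"dy":0,"dz":0,"wx":0,"wy":0,"wz":0,"grip":-0.3},{"dx":0,"dy":0,"dz":0,"wx":0,"wy":0,"wz":0,"grip":-0.3}]'
python3 - <<'E'
from h import *
a=cv2.resize(env.grab_frame("top")[180:280,190:290],None,fx=4,fy=4,interpolation=2)
b=cv2.resize(env.grab_frame("side")[200:300,260:360],None,fx=4,fy=4,interpolation=2)
cv2.imwrite("pics/pl.png",cv2.cvtColor(np.hstack([a,b]),4))
E
```

```text
time_s: 19.1
ee_pos: [406.4, 335.7, 180.2]
ee_rot: [180.0, -0.1, -144.3]
force: [0.6, 0.7, 0.4]
gripper_width: 90.7
time_s: 20.1
ee_pos: [439.0, 124.1, 60.2]
ee_rot: [179.9, 0.1, 171.1]
force: [-0.2, -0.4, 0.6]
gripper_width: 70.2
```

View pics/pl.png

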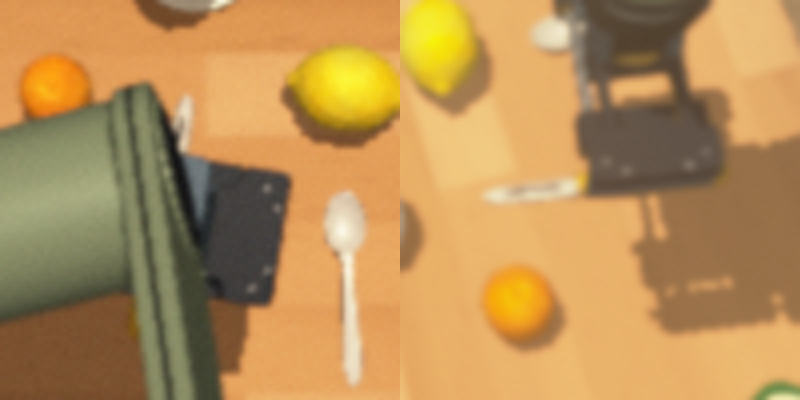

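```bash
python3 -m jog '[{"dx":0,"dy":-0.001,"dz":-0.02,"wx":0,"wy":0,"wz":0,"grip":-0.3},{"dx":0,"dy":0,"dz":-0.02,"wx":0,"wy":0,"wz":0,"grip":-0.3},{"dx":0,"dy":0,"dz":-0.01,"wx":0,"wy":0,"wz":0,"grip":-0.3},{"dx":0,"dy":0,"dz":-0.003,"wx":0,"wy":0,"wz":0,"grip":-0.3},{"dx":0,"dy":0,"dz":0,"wx":0,"wy":0,"wz":0,"grip":-0.3},{"dx":0,"dy":0,"dz":0,"wx":0,"wy":0,"wz":0,"grip":-0.3}]' 10
```

```text
time_s: 20.8
ee_pos: [438.8, 122.6, 7.2]
ee_rot: [180.0, 0.1, 171.0]
force: [0.2, 0.5, 0.1]
gripper_width: 59.0
```

```bash
python3 -m jog '[{"dx":0,"dy":0,"dz":-0.002,"wx":0,"wy":0,"wz":0,"grip":-0.3},{"dx":0,"dy":0,"dz":0,"wx":0,"wy":0,"wz":0,"grip":1},{"dx":0,"dy":0,"dz":0,"wx":0,"wy":0,"wz":0,"grip":1},{"dx":0,"dy":0,"dz":0,"wx":0,"wy":0,"wz":0,"grip":1},{"dx":0,"dy":0,"dz":0,"wx":0,"wy":0,"wz":0,"grip":1},{"dx":0,"dy":0,"dz":0,"wx":0,"wy":0,"wz":0,"grip":1},{"dx":0,"dy":0,"dz":0,"wx":0,"wy":0,"wz":0,"grip":1},{"dx":0,"dy":0,"dz":0,"wx":0,"wy":0,"wz":0,"grip":1},{"dx":0,"dy":0,"dz":0,"wx":0,"wy":0,"wz":0,"grip":1}]' 12
```

```text
time_s: 21.7
ee_pos: [438.0, 122.2, 4.4]
ee_rot: [180.0, -0.0, 171.0]
force: [0.3, 0.3, 1.1]
gripper_width: 0.9
```

```bash
python3 see.py s6 side 260 200 360 275
```

View pics/s6.png

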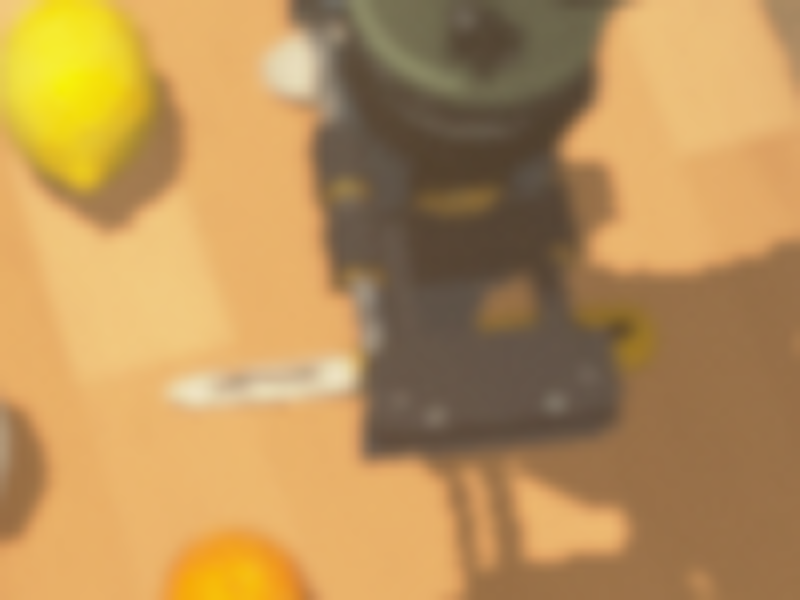

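```bash
python3 -m jog '[{"dx":0,"dy":0,"dz":0.02,"wx":0,"wy":0,"wz":0,"grip":1},{"dx":0,"dy":0,"dz":0.04,"wx":0,"wy":0,"wz":0,"grip":1},{"dx":0,"dy":0,"dz":0.04,"wx":0,"wy":0,"wz":0,"grip":1},{"dx":0,"dy":0,"dz":0,"wx":0,"wy":0,"wz":0,"grip":1}]' 12
python3 see.py s7 side 260 180 360 255
```

```text
time_s: 22.15
ee_pos: [442.0, 123.2, 109.2]
ee_rot: [179.7, 0.6, 171.0]
force: [1.0, 1.2, 0.7]
gripper_width: 0.6
```

View pics/s7.png

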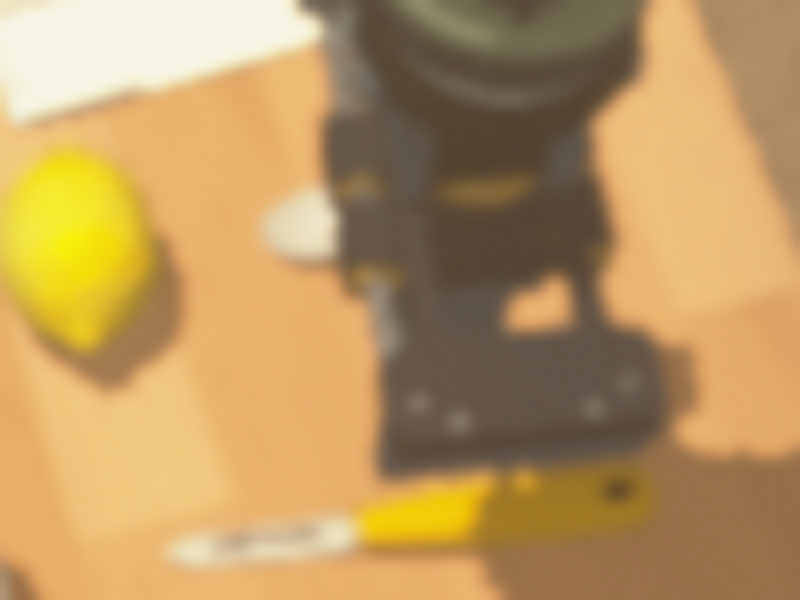

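```bash
python3 -m jog '[{"dx":0,"dy":0,"dz":-0.005,"wx":0,"wy":0,"wz":0,"grip":-0.3},{"dx":0,"dy":0,"dz":0,"wx":0,"wy":0,"wz":0,"grip":-0.3},{"dx":0,"dy":0,"dz":-0.02,"wx":0,"wy":0,"wz":0,"grip":-0.3},{"dx":0,"dy":0,"dz":-0.03,"wx":0,"wy":0,"wz":0,"grip":-0.3},{"dx":0,"dy":0,"dz":-0.03,"wx":0,"wy":0,"wz":0,"grip":-0.3},{"dx":0,"dy":0,"dz":-0.01,"wx":0,"wy":0,"wz":0,"grip":-0.3},{"dx":0,"dy":0,"dz":-0.006,"wx":0,"wy":0,"wz":0,"grip":-0.3},{"dx":0,"dy":0,"dz":0,"wx":0,"wy":0,"wz":0,"grip":-0.3},{"dx":0,"dy":0,"dz":0,"wx":0,"wy":0,"wz":0,"grip":-0.3}]' 12
```

```text
time_s: 23.1
ee_pos: [438.8, 122.4, 4.1]
ee_rot: [180.0, 0.1, 171.0]
force: [0.4, 0.6, 0.2]
gripper_width: 59.4
```

Lower in small steps, watching the force for table contact.

```bash
python3 -m jog '[{"dx":0,"dy":0,"dz":-0.002,"wx":0,"wy":0,"wz":0,"grip":-0.3},{"dx":0,"dy":0,"dz":0,"wx":0,"wy":0,"wz":0,"grip":-0.3},{"dx":0,"dy":0,"dz":0,"wx":0,"wy":0,"wz":0,"grip":-0.3}]'
python3 -m jog '[{"dx":0,"dy":0,"dz":-0.002,"wx":0,"wy":0,"wz":0,"grip":-0.3},{"dx":0,"dy":0,"dz":0,"wx":0,"wy":0,"wz":0,"grip":-0.3},{"dx":0,"dy":0,"dz":0,"wx":0,"wy":0,"wz":0,"grip":-0.3}]'
```

```text
time_s: 23.4
ee_pos: [438.3, 122.3, 1.9]
ee_rot: [180.0, 0.1, 171.0]
force: [0.8, -0.4, -0.7]
gripper_width: 59.6
time_s: 23.7
ee_pos: [437.9, 122.2, -0.6]
ee_rot: [180.0, -0.0, 171.0]
force: [0.2, -0.3, -0.2]
gripper_width: 58.7
```

```bash
python3 -m jog '[{"dx":0,"dy":0,"dz":0,"wx":0,"wy":0,"wz":0,"grip":0.2},{"dx":0,"dy":0,"dz":0,"wx":0,"wy":0,"wz":0,"grip":0.2},{"dx":0,"dy":0,"dz":0,"wx":0,"wy":0,"wz":0,"grip":0.2},{"dx":0,"dy":0,"dz":0,"wx":0,"wy":0,"wz":0,"grip":0.2},{"dx":0,"dy":0,"dz":0,"wx":0,"wy":0,"wz":0,"grip":0.2}]' 10
python3 -m jog '[{"dx":0,"dy":0,"dz":0,"wx":0,"wy":0,"wz":0,"grip":0.4},{"dx":0,"dy":0,"dz":0,"wx":0,"wy":0,"wz":0,"grip":0.6},{"dx":0,"dy":0,"dz":0,"wx":0,"wy":0,"wz":0,"grip":0.6},{"dx":0,"dy":0,"dz":0,"wx":0,"wy":0,"wz":0,"grip":0.6},{"dx":0,"dy":0,"dz":0,"wx":0,"wy":0,"wz":0,"grip":0.6},{"dx":0,"dy":0,"dz":0,"wx":0,"wy":0,"wz":0,"grip":0.6}]' 10
```

```text
time_s: 24.2
ee_pos: [438.0, 122.2, -0.6]
ee_rot: [180.0, -0.0, 171.0]
force: [-0.1, 1.4, -0.4]
gripper_width: 36.5
time_s: 24.8
ee_pos: [438.0, 122.2, -0.6]
ee_rot: [180.0, 0.0, 171.0]
force: [0.3, -1.1, -0.1]
gripper_width: 18.1
```

```bash
python3 -m jog '[{"dx":0,"dy":0,"dz":0,"wx":0,"wy":0,"wz":0,"grip":0.7},{"dx":0,"dy":0,"dz":0,"wx":0,"wy":0,"wz":0,"grip":0.75},{"dx":0,"dy":0,"dz":0,"wx":0,"wy":0,"wz":0,"grip":0.8},{"dx":0,"dy":0,"dz":0,"wx":0,"wy":0,"wz":0,"grip":0.8},{"dx":0,"dy":0,"dz":0,"wx":0,"wy":0,"wz":0,"grip":0.8}]' 10; python3 see.py s8 side 260 200 360 275
```

```text
time_s: 25.3
ee_pos: [438.0, 122.2, -0.6]
ee_rot: [180.0, -0.0, 171.0]
force: [-0.4, 0.1, 0.8]
gripper_width: 9.0
```

View pics/s8.png

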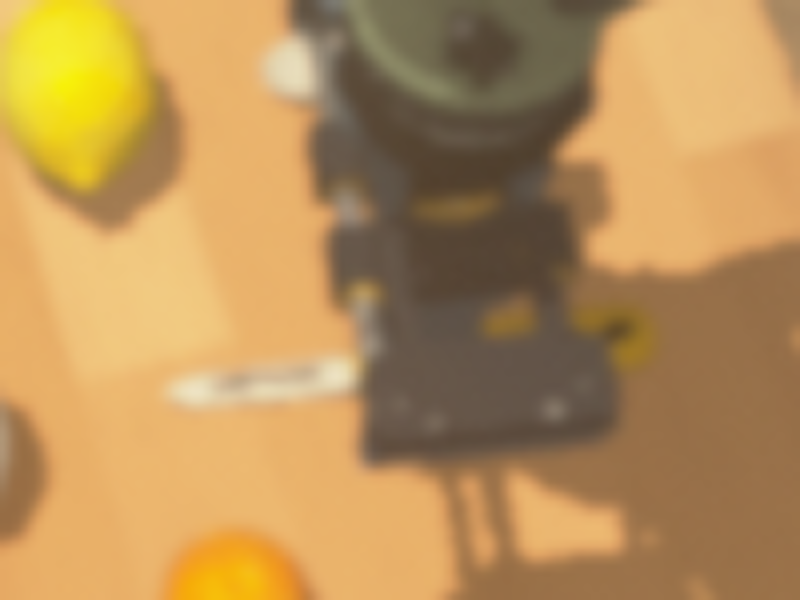

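```bash
python3 - <<'E'
from h import *
for P,o in(((440,123,108),(260,180)),((438,122,0),(260,200)),((438,122,18),(260,200)),((438,122,100),(260,200))):
    p=proj("side",P)[0]; print(P,p,(p-o)*8, proj("top",P)[0])
E
python3 - <<'E'
from h import *
a=env.grab_frame("top")[170:290,190:310]
cv2.imwrite("pics/t9.png",cv2.cvtColor(cv2.resize(a,None,fx=5,fy=5,interpolation=2),4))
s=env.state();print(s['qpos'],s['ee_pos'],s['effort'])
E
```

```text
(440, 123, 108) [313.69347842 228.84111015] [429.54782739 390.72888118] [226.11535977 234.09572972]
(438, 122, 0) [311.15460733 245.50642161] [409.23685862 364.0513729 ] [231.68783972 235.07793415]
(438, 122, 18) [311.64358553 242.84663053] [413.14868426 342.77304421] [230.89938992 235.05186725]
(438, 122, 100) [314.05953101 229.6938535 ] [432.47624808 237.55082798] [226.93924713 234.92045418]
[ 1.41349189e+01  1.97044454e+01  1.19212319e+02  7.56567607e-03
  4.10818744e+01 -6.68882476e+01] [438.00438497 122.19483069  -0.5916381 ] [ 7.89831702e-04 -3.44940341e+01 -1.51662076e+01 -1.63149325e-03
  8.55137338e-02  1.45029622e-05]
```

```bash
python3 -m jog '[{"dx":0,"dy":0,"dz":0,"wx":0,"wy":0,"wz":0,"grip":-0.3},{"dx":0,"dy":0,"dz":0,"wx":0,"wy":0,"wz":0,"grip":-0.3},{"dx":0,"dy":0,"dz":0,"wx":0,"wy":0,"wz":0,"grip":-0.3},{"dx":0,"dy":0,"dz":0,"wx":0,"wy":0,"wz":0,"grip":-0.3},{"dx":0,"dy":0,"dz":-0.001,"wx":0,"wy":0,"wz":0,"grip":-0.3},{"dx":0,"dy":0,"dz":-0.001,"wx":0,"wy":0,"wz":0,"grip":-0.3},{"dx":0,"dy":0,"dz":0,"wx":0,"wy":0,"wz":0,"grip":-0.3}]'
python3 -m jog '[{"dx":0,"dy":0,"dz":-0.001,"wx":0,"wy":0,"wz":0,"grip":-0.3},{"dx":0,"dy":0,"dz":-0.001,"wx":0,"wy":0,"wz":0,"grip":-0.3},{"dx":0,"dy":0,"dz":0,"wx":0,"wy":0,"wz":0,"grip":-0.3}]'
```

```text
time_s: 26.1
ee_pos: [437.9, 122.2, -2.8]
ee_rot: [-180.0, -0.0, 171.0]
force: [-0.2, 0.2, -0.1]
gripper_width: 58.9
time_s: 26.4
ee_pos: [437.9, 122.1, -4.8]
ee_rot: [-180.0, -0.0, 171.0]
force: [0.7, -0.3, 0.2]
gripper_width: 59.1
```

View pics/t9.png

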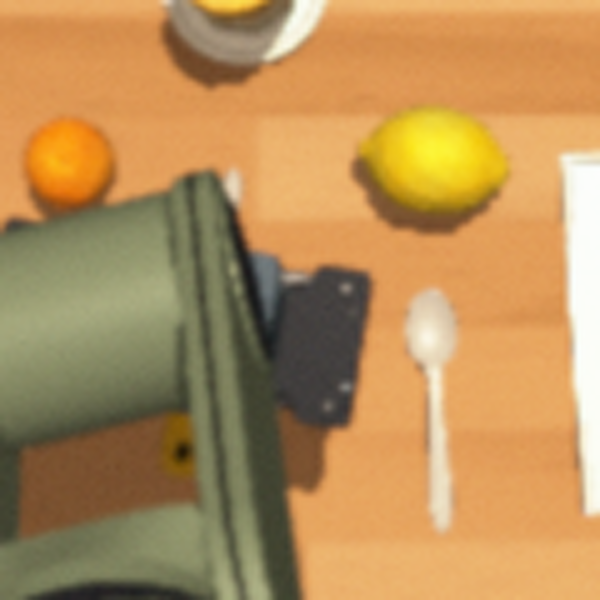

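```bash
python3 - <<'E'
from h import *
print(proj("top",[(424,34,z) for z in(80,100,120,140)]))
E
python3 -m jog '[{"dx":0,"dy":0,"dz":-0.001,"wx":0,"wy":0,"wz":0,"grip":-0.3},{"dx":0,"dy":0,"dz":-0.001,"wx":0,"wy":0,"wz":0,"grip":-0.3},{"dx":0,"dy":0,"dz":-0.001,"wx":0,"wy":0,"wz":0,"grip":-0.3},{"dx":0,"dy":0,"dz":0,"wx":0,"wy":0,"wz":0,"grip":-0.3}]'
```

```text
[[262.63553085 240.32214642]
 [262.3204985  240.39979517]
 [261.99220221 240.48070768]
 [261.64978645 240.56509409]]
time_s: 26.8
ee_pos: [437.9, 122.2, -7.7]
ee_rot: [180.0, -0.0, 171.0]
force: [0.2, -0.6, 0.0]
gripper_width: 59.7
```

```bash
python3 -m jog '[{"dx":0,"dy":0,"dz":-0.001,"wx":0,"wy":0,"wz":0,"grip":-0.3},{"dx":0,"dy":0,"dz":-0.001,"wx":0,"wy":0,"wz":0,"grip":-0.3},{"dx":0,"dy":0,"dz":0,"wx":0,"wy":0,"wz":0,"grip":-0.3}]'
```

```text
time_s: 27.1
ee_pos: [437.9, 122.2, -9.7]
ee_rot: [-180.0, -0.0, 171.0]
force: [-0.4, 0.2, -0.5]
gripper_width: 59.3
```

```bash
python3 -m jog '[{"dx":0,"dy":0,"dz":0,"wx":0,"wy":0,"wz":0,"grip":0},{"dx":0,"dy":0,"dz":0,"wx":0,"wy":0,"wz":0,"grip":0.3},{"dx":0,"dy":0,"dz":0,"wx":0,"wy":0,"wz":0,"grip":0.5},{"dx":0,"dy":0,"dz":0,"wx":0,"wy":0,"wz":0,"grip":0.6},{"dx":0,"dy":0,"dz":0,"wx":0,"wy":0,"wz":0,"grip":0.6},{"dx":0,"dy":0,"dz":0,"wx":0,"wy":0,"wz":0,"grip":0.6},{"dx":0,"dy":0,"dz":0,"wx":0,"wy":0,"wz":0,"grip":0.6}]' 8
```

```text
time_s: 27.8
ee_pos: [438.0, 122.2, -9.6]
ee_rot: [180.0, 0.0, 171.0]
force: [-0.5, 0.6, 0.1]
gripper_width: 18.2
```

```bash
python3 -m jog '[{"dx":0,"dy":0,"dz":0,"wx":0,"wy":0,"wz":0,"grip":-0.2},{"dx":0,"dy":0,"dz":0,"wx":0,"wy":0,"wz":0,"grip":-0.2},{"dx":0,"dy":0,"dz":0,"wx":0,"wy":0,"wz":0,"grip":-0.2},{"dx":0,"dy":0,"dz":-0.001,"wx":0,"wy":0,"wz":0,"grip":-0.2},{"dx":0,"dy":0,"dz":-0.001,"wx":0,"wy":0,"wz":0,"grip":-0.2},{"dx":0,"dy":0,"dz":-0.001,"wx":0,"wy":0,"wz":0,"grip":-0.2},{"dx":0,"dy":0,"dz":0,"wx":0,"wy":0,"wz":0,"grip":-0.2}]'
```

```text
time_s: 28.5
ee_pos: [437.9, 122.2, -12.8]
ee_rot: [-180.0, -0.0, 171.0]
force: [-0.6, -0.2, -0.2]
gripper_width: 54.9
```

```bash
python3 -m jog '[{"dx":0,"dy":0,"dz":-0.001,"wx":0,"wy":0,"wz":0,"grip":-0.2},{"dx":0,"dy":0,"dz":-0.001,"wx":0,"wy":0,"wz":0,"grip":-0.2},{"dx":0,"dy":0,"dz":-0.001,"wx":0,"wy":0,"wz":0,"grip":-0.2},{"dx":0,"dy":0,"dz":0,"wx":0,"wy":0,"wz":0,"grip":-0.2}]'
```

```text
time_s: 28.9
ee_pos: [437.9, 122.2, -15.7]
ee_rot: [-180.0, -0.0, 171.0]
force: [-0.2, 0.9, -0.7]
gripper_width: 54.6
```

```bash
python3 -m jog '[{"dx":0,"dy":0,"dz":-0.001,"wx":0,"wy":0,"wz":0,"grip":-0.2},{"dx":0,"dy":0,"dz":-0.001,"wx":0,"wy":0,"wz":0,"grip":-0.2},{"dx":0,"dy":0,"dz":0,"wx":0,"wy":0,"wz":0,"grip":-0.2}]'
```

```text
time_s: 29.2
ee_pos: [437.9, 122.2, -17.7]
ee_rot: [-180.0, -0.0, 171.0]
force: [0.3, -0.4, -0.1]
gripper_width: 54.9
```

```bash
python3 -m jog '[{"dx":0,"dy":0,"dz":-0.001,"wx":0,"wy":0,"wz":0,"grip":-0.2},{"dx":0,"dy":0,"dz":-0.001,"wx":0,"wy":0,"wz":0,"grip":-0.2},{"dx":0,"dy":0,"dz":-0.001,"wx":0,"wy":0,"wz":0,"grip":-0.2},{"dx":0,"dy":0,"dz":0,"wx":0,"wy":0,"wz":0,"grip":-0.2}]'
```

```text
time_s: 29.6
ee_pos: [437.9, 122.2, -20.8]
ee_rot: [-180.0, -0.0, 171.0]
force: [-0.3, -0.3, -0.6]
gripper_width: 54.8
```

```bash
python3 see.py s10 side 240 170 380 275
```

```text
(no output)
```

View pics/s10.png

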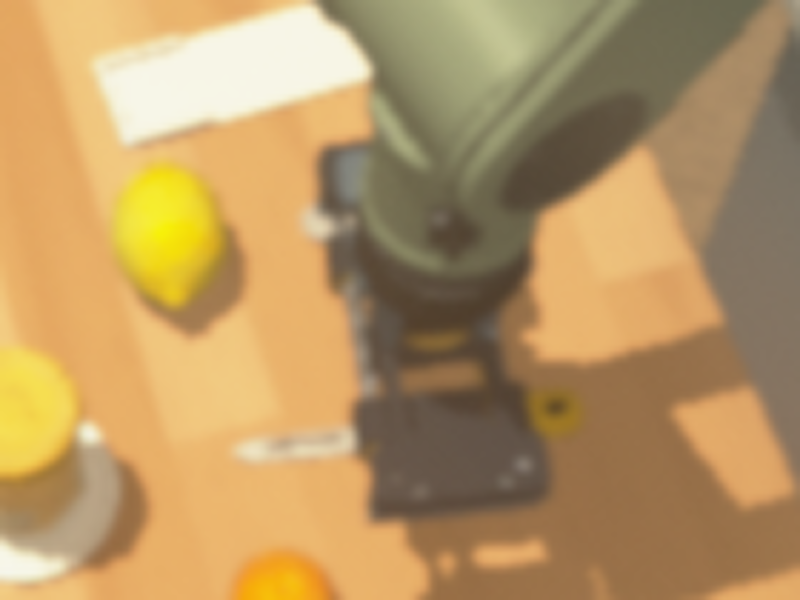

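Run:
```python
from h import *
u=np.array([.156,.988]);v=np.array([.988,-.156]);c=np.array([438,122.2])
for z in(40,60,80,100,120,140): print(z,[proj("side",[*(c+89*u+s*38*v),z])[0].round(1) for s in(1,-1)])
```

```text
40 [array([303.4, 272.2]), array([332.3, 268.9])]
60 [array([303.8, 269.5]), array([333.2, 266.1])]
80 [array([304.3, 266.6]), array([334.2, 263.2])]
100 [array([304.8, 263.7]), array([335.2, 260.2])]
120 [array([305.3, 260.7]), array([336.3, 257.2])]
140 [array([305.8, 257.5]), array([337.4, 254. ])]
```

Run:
```python
from h import *
for z in(60,80,100,120,140): print(z,proj("side",[(545,-308,z),(551,-308,z),(622,-308,z)]).round(1).tolist())
for z in (60,132): print("box near corners",z,proj("side",[(552-4,-254,z),(616-4,-250,z)]).round(1).tolist())
```

```text
60 [[237.2, 125.3], [235.3, 125.7], [213.2, 130.6]]
80 [[236.6, 121.0], [234.7, 121.4], [212.3, 126.4]]
100 [[236.1, 116.6], [234.1, 117.0], [211.3, 122.0]]
120 [[235.5, 112.0], [233.5, 112.4], [210.4, 117.4]]
140 [[234.9, 107.3], [232.9, 107.8], [209.4, 112.8]]
box near corners 60 [[240.2, 138.5], [220.1, 144.1]]
box near corners 132 [[238.2, 122.7], [217.0, 128.5]]
```

```bash
python3 -m jog '[{"dx":0,"dy":0,"dz":-0.001,"wx":0,"wy":0,"wz":0,"grip":-0.2},{"dx":0,"dy":0,"dz":-0.001,"wx":0,"wy":0,"wz":0,"grip":-0.2},{"dx":0,"dy":0,"dz":-0.001,"wx":0,"wy":0,"wz":0,"grip":-0.2},{"dx":0,"dy":0,"dz":0,"wx":0,"wy":0,"wz":0,"grip":-0.2}]'
```

```text
time_s: 30.05
ee_pos: [437.9, 122.1, -23.7]
ee_rot: [-180.0, -0.0, 171.0]
force: [-0.6, 0.9, 0.3]
gripper_width: 54.6
```

```bash
python3 -m jog '[{"dx":0,"dy":0,"dz":-0.001,"wx":0,"wy":0,"wz":0,"grip":-0.2},{"dx":0,"dy":0,"dz":-0.001,"wx":0,"wy":0,"wz":0,"grip":-0.2},{"dx":0,"dy":0,"dz":0,"wx":0,"wy":0,"wz":0,"grip":-0.2}]'
```

```text
time_s: 30.35
ee_pos: [437.9, 122.1, -25.7]
ee_rot: [-180.0, -0.0, 171.0]
force: [-0.4, 0.6, 0.4]
gripper_width: 54.8
```

```bash
python3 -m jog '[{"dx":0,"dy":0,"dz":-0.001,"wx":0,"wy":0,"wz":0,"grip":-0.2},{"dx":0,"dy":0,"dz":-0.001,"wx":0,"wy":0,"wz":0,"grip":-0.2},{"dx":0,"dy":0,"dz":0,"wx":0,"wy":0,"wz":0,"grip":-0.2}]'
```

```text
time_s: 30.65
ee_pos: [437.9, 122.2, -27.7]
ee_rot: [-180.0, -0.0, 171.0]
force: [0.4, 0.5, 0.3]
gripper_width: 54.5
```

Now a gentle trial close to see whether the fingers meet the handle here.

```bash
python3 -m jog '[{"dx":0,"dy":0,"dz":0,"wx":0,"wy":0,"wz":0,"grip":0.2},{"dx":0,"dy":0,"dz":0,"wx":0,"wy":0,"wz":0,"grip":0.4},{"dx":0,"dy":0,"dz":0,"wx":0,"wy":0,"wz":0,"grip":0.5},{"dx":0,"dy":0,"dz":0,"wx":0,"wy":0,"wz":0,"grip":0.65},{"dx":0,"dy":0,"dz":0,"wx":0,"wy":0,"wz":0,"grip":0.65},{"dx":0,"dy":0,"dz":0,"wx":0,"wy":0,"wz":0,"grip":0.65}]' 5
```

```text
time_s: 31.25
ee_pos: [438.1, 122.3, -27.6]
ee_rot: [180.0, 0.0, 171.0]
force: [0.1, 0.7, 1.0]
gripper_width: 23.4
```

```bash
python3 -m jog '[{"dx":0,"dy":0,"dz":0,"wx":0,"wy":0,"wz":0,"grip":0},{"dx":0,"dy":0,"dz":0,"wx":0,"wy":0,"wz":0,"grip":0},{"dx":0,"dy":0,"dz":0,"wx":0,"wy":0,"wz":0,"grip":0},{"dx":0,"dy":0,"dz":-0.001,"wx":0,"wy":0,"wz":0,"grip":0},{"dx":0,"dy":0,"dz":-0.001,"wx":0,"wy":0,"wz":0,"grip":0},{"dx":0,"dy":0,"dz":-0.001,"wx":0,"wy":0,"wz":0,"grip":0},{"dx":0,"dy":0,"dz":0,"wx":0,"wy":0,"wz":0,"grip":0}]'
```

```text
time_s: 31.95
ee_pos: [437.9, 122.1, -30.8]
ee_rot: [-180.0, -0.0, 171.0]
force: [-1.0, -1.4, 0.0]
gripper_width: 45.3
```

```bash
python3 -m jog '[{"dx":0,"dy":0,"dz":-0.001,"wx":0,"wy":0,"wz":0,"grip":0},{"dx":0,"dy":0,"dz":-0.001,"wx":0,"wy":0,"wz":0,"grip":0},{"dx":0,"dy":0,"dz":0,"wx":0,"wy":0,"wz":0,"grip":0}]'
```

```text
time_s: 32.25
ee_pos: [438.1, 122.2, -31.3]
ee_rot: [180.0, 0.0, 171.0]
force: [-3.5, -0.8, 15.9]
gripper_width: 45.7
```

```bash
python3 -m jog '[{"dx":0,"dy":0,"dz":0.004,"wx":0,"wy":0,"wz":0,"grip":0},{"dx":0,"dy":0,"dz":0,"wx":0,"wy":0,"wz":0,"grip":0.3},{"dx":0,"dy":0,"dz":0,"wx":0,"wy":0,"wz":0,"grip":1},{"dx":0,"dy":0,"dz":0,"wx":0,"wy":0,"wz":0,"grip":1},{"dx":0,"dy":0,"dz":0,"wx":0,"wy":0,"wz":0,"grip":1},{"dx":0,"dy":0,"dz":0,"wx":0,"wy":0,"wz":0,"grip":1},{"dx":0,"dy":0,"dz":0,"wx":0,"wy":0,"wz":0,"grip":1}]' 12
```

```text
time_s: 32.95
ee_pos: [437.8, 122.2, -28.8]
ee_rot: [-180.0, -0.0, 171.0]
force: [0.4, 0.7, 0.1]
gripper_width: 23.3
```

```bash
python3 -m jog '[{"dx":0,"dy":0,"dz":0.02,"wx":0,"wy":0,"wz":0,"grip":1},{"dx":0,"dy":0,"dz":0.035,"wx":0,"wy":0,"wz":0,"grip":1},{"dx":0,"dy":0,"dz":0.035,"wx":0,"wy":0,"wz":0.05,"grip":1},{"dx":0,"dy":-0.03,"dz":0,"wx":0,"wy":0,"wz":0.05,"grip":1},{"dx":-0.001,"dy":-0.04,"dz":0,"wx":0,"wy":0,"wz":0.05,"grip":1},{"dx":-0.001,"dy":-0.04,"dz":0,"wx":0,"wy":0,"wz":0.056,"grip":1},{"dx":-0.001,"dy":-0.04,"dz":0,"wx":0,"wy":0,"wz":0,"grip":1},{"dx":0,"dy":-0.04,"dz":0,"wx":0,"wy":0,"wz":0,"grip":1},{"dx":0,"dy":-0.025,"dz":0,"wx":0,"wy":0,"wz":0,"grip":1},{"dx":0,"dy":-0.009,"dz":0,"wx":0,"wy":0,"wz":0,"grip":1}]'
python3 -m jog '[{"dx":0,"dy":0,"dz":0,"wx":0,"wy":0,"wz":0,"grip":1},{"dx":0,"dy":0,"dz":0,"wx":0,"wy":0,"wz":0,"grip":1},{"dx":0,"dy":0,"dz":0,"wx":0,"wy":0,"wz":0,"grip":1}]'
python3 - <<'E'
from h import *
for n in("side",):
    im=env.grab_frame(n)
    for z in(75,100):
        c,w=blob(n,im,tuple(map(float,proj(n,(410,-102,z))[0])),[20,120,60],[35,255,255],z); print(z,pose(w),len(c),c.reshape(-1,2).min(0),c.reshape(-1,2).max(0))
    cv2.imwrite("pics/s11.png",cv2.cvtColor(im,4))
E
```

```text
time_s: 33.95
ee_pos: [434.9, -103.8, 61.3]
ee_rot: [-180.0, 0.0, -177.4]
force: [0.0, 1.1, -0.7]
gripper_width: 23.3
time_s: 34.25
ee_pos: [434.9, -100.6, 61.3]
ee_rot: [180.0, -0.0, -177.1]
force: [-0.4, -0.9, -0.9]
gripper_width: 23.4
75 [530.8  20.2  81.2  54.4  75.4] 65 [259 197] [279 223]
100 [534.1  33.7  79.1  52.9  75.4] 65 [259 197] [279 223]
```

```bash
python3 -m jog '[{"dx":0,"dy":-0.001,"dz":-0.03,"wx":0,"wy":0,"wz":0,"grip":1},{"dx":0,"dy":0,"dz":-0.025,"wx":0,"wy":0,"wz":0,"grip":1},{"dx":0,"dy":0,"dz":-0.015,"wx":0,"wy":0,"wz":0,"grip":1},{"dx":0,"dy":0,"dz":-0.008,"wx":0,"wy":0,"wz":0,"grip":1},{"dx":0,"dy":0,"dz":-0.003,"wx":0,"wy":0,"wz":0,"grip":1},{"dx":0,"dy":0,"dz":0,"wx":0,"wy":0,"wz":0,"grip":1},{"dx":0,"dy":0,"dz":0,"wx":0,"wy":0,"wz":0,"grip":1}]'
```

```text
time_s: 35.0
ee_pos: [435.7, -102.8, -18.9]
ee_rot: [-180.0, 0.1, -177.2]
force: [1.0, -0.7, 0.3]
gripper_width: 23.2
```

```bash
python3 -m jog '[{"dx":0,"dy":0,"dz":-0.001,"wx":0,"wy":0,"wz":0,"grip":1},{"dx":0,"dy":0,"dz":-0.001,"wx":0,"wy":0,"wz":0,"grip":1},{"dx":0,"dy":0,"dz":0,"wx":0,"wy":0,"wz":0,"grip":1},{"dx":0,"dy":0,"dz":0,"wx":0,"wy":0,"wz":0,"grip":1}]'
```

```text
time_s: 35.4
ee_pos: [435.1, -102.9, -21.5]
ee_rot: [180.0, 0.0, -177.2]
force: [-0.7, -0.2, -0.8]
gripper_width: 23.3
```

```bash
python3 -m jog '[{"dx":0,"dy":0.001,"dz":-0.001,"wx":0,"wy":0,"wz":0,"grip":1},{"dx":0,"dy":0,"dz":-0.001,"wx":0,"wy":0,"wz":0,"grip":1},{"dx":0,"dy":0,"dz":0,"wx":0,"wy":0,"wz":0,"grip":1},{"dx":0,"dy":0,"dz":0,"wx":0,"wy":0,"wz":0,"grip":1}]'
```

```text
time_s: 35.8
ee_pos: [435.0, -101.8, -23.7]
ee_rot: [180.0, -0.0, -177.2]
force: [-0.1, -0.8, -1.2]
gripper_width: 23.2
```

```bash
python3 -m jog '[{"dx":0,"dy":0,"dz":-0.001,"wx":0,"wy":0,"wz":0,"grip":1},{"dx":0,"dy":0,"dz":0,"wx":0,"wy":0,"wz":0,"grip":1},{"dx":0,"dy":0,"dz":0,"wx":0,"wy":0,"wz":0,"grip":1}]'
```

```text
time_s: 36.1
ee_pos: [435.0, -101.8, -24.6]
ee_rot: [180.0, -0.0, -177.2]
force: [0.0, 0.5, -0.1]
gripper_width: 23.0
```

```bash
python3 -m jog '[{"dx":0,"dy":0,"dz":0,"wx":0,"wy":0,"wz":0,"grip":0.1},{"dx":0,"dy":0,"dz":0,"wx":0,"wy":0,"wz":0,"grip":0.1},{"dx":0,"dy":0,"dz":0,"wx":0,"wy":0,"wz":0,"grip":0.1},{"dx":0,"dy":0,"dz":0.01,"wx":0,"wy":0,"wz":0,"grip":0.1},{"dx":0,"dy":0,"dz":0.03,"wx":0,"wy":0,"wz":0,"grip":0.1},{"dx":0,"dy":0,"dz":0.04,"wx":0,"wy":0,"wz":0,"grip":0.1},{"dx":0,"dy":0,"dz":0.045,"wx":0,"wy":0,"wz":0,"grip":0.1},{"dx":0,"dy":0,"dz":0.045,"wx":0,"wy":0,"wz":0,"grip":-1},{"dx":0,"dy":0,"dz":0.045,"wx":0,"wy":0,"wz":0,"grip":-1}]'
python3 -m jog '[{"dx":-0.003,"dy":0.045,"dz":0,"wx":0,"wy":0,"wz":0,"grip":-1},{"dx":-0.003,"dy":0.045,"dz":0,"wx":0,"wy":0,"wz":0,"grip":-1},{"dx":-0.003,"dy":0.045,"dz":0,"wx":0,"wy":0,"wz":0,"grip":-1},{"dx":-0.003,"dy":0.045,"dz":0,"wx":0,"wy":0,"wz":0,"grip":-1},{"dx":-0.003,"dy":0.045,"dz":0,"wx":0,"wy":0,"wz":0,"grip":-1},{"dx":-0.003,"dy":0.045,"dz":0,"wx":0,"wy":0,"wz":0,"grip":-1},{"dx":-0.01,"dy":0.045,"dz":0,"wx":0,"wy":0,"wz":0,"grip":-1},{"dx":-0.02,"dy":0.04,"dz":0,"wx":0,"wy":0,"wz":0,"grip":-1},{"dx":-0.03,"dy":0.04,"dz":0,"wx":0,"wy":0,"wz":0,"grip":-1},{"dx":-0.03,"dy":0.03,"dz":0,"wx":0,"wy":0,"wz":0,"grip":-1}]'
python3 -m jog '[{"dx":-0.03,"dy":0.035,"dz":0,"wx":0,"wy":0,"wz":0,"grip":-1},{"dx":-0.03,"dy":0.035,"dz":0,"wx":0,"wy":0,"wz":0,"grip":-1},{"dx":-0.03,"dy":0.03,"dz":0,"wx":0,"wy":0,"wz":0,"grip":-1},{"dx":-0.03,"dy":0.03,"dz":0,"wx":0,"wy":0,"wz":0,"grip":-1},{"dx":-0.03,"dy":0.03,"dz":0,"wx":0,"wy":0,"wz":0,"grip":-1},{"dx":-0.03,"dy":0.03,"dz":0,"wx":0,"wy":0,"wz":0,"grip":-1},{"dx":0,"dy":0,"dz":0,"wx":0,"wy":0,"wz":0,"grip":-1},{"dx":0,"dy":0,"dz":0,"wx":0,"wy":0,"wz":0,"grip":-1}]'
python3 - <<'E'
from h import *
T=env.grab_frame("top");S=env.grab_frame("side")
a=cv2.resize(T[60:310,120:520],None,fx=1,fy=1)
cr=lambda im,n,P:cv2.resize(im[(q:=proj(n,P)[0].astype(int))[1]-32:q[1]+32,q[0]-32:q[0]+32],(200,200),interpolation=2)
Ps=[(585,-323,30),(627,103,50),(407,336,50),(435,-102,10)]
cv2.imwrite("pics/fin.png",cv2.cvtColor(np.vstack([np.hstack([cr(T,"top",P) for P in Ps]),np.hstack([cr(S,"side",P) for P in Ps])]),4))
Y=([20,120,90],[35,255,255])
# tops by blob
for n,im in(("top",T),("side",S)):
    for k,m,P in(("tea",([0,0,165],[180,75,255]),(585,-323,77)),("honey",Y,(627,103,98)),("peeler",Y,(405,-103,15))):
        c,w=blob(n,im,tuple(map(float,proj(n,P)[0])),*m,P[2]); print(n,k,pose(w))
E
```

```text
time_s: 37.0
ee_pos: [434.5, -101.7, 193.2]
ee_rot: [-180.0, 0.1, -177.2]
force: [1.0, 0.1, -0.3]
gripper_width: 54.2
time_s: 38.0
ee_pos: [325.8, 325.2, 191.1]
ee_rot: [179.9, 0.0, -177.2]
force: [0.7, 0.9, -0.5]
gripper_width: 91.2
time_s: 38.8
ee_pos: [146.5, 513.1, 190.7]
ee_rot: [-180.0, 0.0, -177.1]
force: [0.4, 0.3, -0.2]
gripper_width: 91.4
top tea [ 576.1 -309.1  168.5   84.9  -86.7]
top honey [627.1 101.1  59.5  57.5  38.2]
top peeler [ 405.8 -106.1  105.1   19.    -0.6]
side tea [ 589.7 -290.1  207.2   86.4  -87.1]
side honey [627.3 101.8  61.9  61.2  52.5]
side peeler [ 404.7 -105.4  101.9   23.7    5.9]
```

View pics/fin.png

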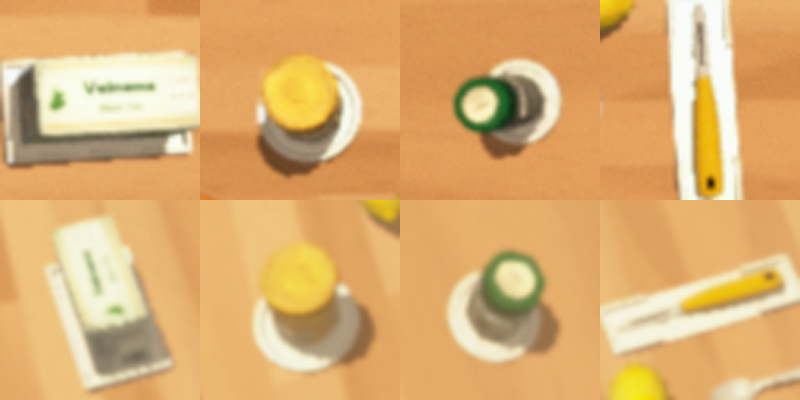

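Run:
```python
from h import *
def w(n,P,pts,z):
    q=proj(n,P)[0].astype(int)-32; return to_plane(n,np.array(pts)/3.125-.34+q,z)
for n,p in(("top",(82,104)),("side",(116,79))): print("spice",n,w(n,(407,336,50),[p],110).round(1))
im=env.grab_frame("top")
# extend crop numerically for the tea box: bright top face vs. tray, threshold strict on label colour
hsv=cv2.cvtColor(im,cv2.COLOR_RGB2HSV); q=proj("top",(585,-323,77))[0].astype(int)
print(q); 
for r in range(q[1]-20,q[1]+22,2): print(r,' '.join('%3d/%2d'%(hsv[r,c,2],hsv[r,c,1]) for c in (q[0]-10,q[0]+4,q[0]+20)))
print('row',' '.join('%d:%d/%d'%(c,hsv[q[1]+3,c,2],hsv[q[1]+3,c,1]) for c in list(range(q[0]-40,q[0]-20,1))+list(range(q[0]+20,q[0]+42,1))))
a=w("side",(585,-323,30),[(54,30),(103,17),(84,131),(142,116)],77);print("tea side corners",a.round(),a.mean(0))
```

```text
spice top [[408.5 333.2]]
spice side [[405.7 335.2]]
[399 177]
157 235/138 236/134 236/136
159 235/136 236/135 235/138
161 235/137 237/133 236/133
163 235/133 238/110 241/77
165 244/53 249/35 247/46
167 250/54 250/38 248/49
169 250/21 251/15 249/23
171 251/18 252/12 249/24
173 228/50 231/39 248/23
175 217/58 169/66 250/15
177 247/26 247/21 247/26
179 252/14 248/20 250/18
181 251/17 242/33 250/17
183 251/20 250/22 247/35
185 250/30 250/44 244/83
187 248/66 243/59 213/62
189 188/68 149/68 147/49
191 110/67 124/72 244/17
193 154/65 161/67 250/13
195 159/66 157/67 231/43
197 145/79 161/128 214/142
row 359:214/163 360:210/158 361:188/151 362:173/94 363:215/56 364:226/47 365:187/57 366:157/65 367:141/65 368:114/69 369:101/66 370:99/72 371:100/71 372:95/75 373:118/69 374:182/59 375:234/46 376:243/39 377:233/57 378:198/94 419:250/16 420:250/16 421:250/15 422:250/15 423:250/18 424:249/24 425:244/47 426:237/88 427:231/132 428:229/147 429:229/146 430:229/148 431:230/145 432:228/150 433:228/148 434:230/145 435:229/146 436:228/145 437:228/149 438:229/147 439:229/147 440:229/146
tea side corners [[ 617. -392.]
 [ 565. -395.]
 [ 614. -254.]
 [ 556. -257.]] [ 587.69353881 -324.39054208]
```

Run:
```python
from h import *
r=np.radians(3.1);R=np.array([[np.cos(r),-np.sin(r)],[np.sin(r),np.cos(r)]])
co=np.array([(-32.5,-71),(32.5,-71),(32.5,71),(-32.5,71)])@R.T+[584.2,-323.4]
im=env.grab_frame("top");S=env.grab_frame("side");out=[]
for n,i in(("top",im),("side",S)):
    print(n,"pred top face",proj(n,np.c_[co,[77]*4]).round(1).tolist())
hsv=cv2.cvtColor(im,cv2.COLOR_RGB2HSV)
for rr in(172,178,184): print(rr,[(c,int(hsv[rr,c,2]),int(hsv[rr,c,1])) for c in range(420,434)])
for P in ((584.2,-323.4),):
    # best box shift by correlating V-mask of predicted top face, top camera
    m=((hsv[...,1]<75)&(hsv[...,2]>195)).astype(np.uint8); best=[]
    for dx in range(-8,9):
        for dy in range(-8,9):
            p=proj("top",np.c_[co+[dx,dy],[77]*4]); k=np.zeros(m.shape,np.uint8); cv2.fillPoly(k,[np.round(p*16).astype(int)],1,shift=4)
            ring=cv2.dilate(k,np.ones((3,3)))-k
            best.append((m[k>0].mean()-m[ring>0].mean(),dx,dy))
    print(sorted(best)[-8:])
```

```text
top pred top face [[427.0, 188.2], [424.6, 163.8], [372.0, 166.5], [374.0, 191.3]]
side pred top face [[227.4, 102.3], [207.7, 107.3], [219.1, 140.4], [239.7, 134.9]]
172 [(420, 247, 32), (421, 248, 31), (422, 249, 31), (423, 249, 30), (424, 245, 43), (425, 236, 76), (426, 231, 125), (427, 231, 141), (428, 230, 143), (429, 231, 141), (430, 230, 143), (431, 231, 142), (432, 231, 142), (433, 231, 142)]
178 [(420, 246, 26), (421, 248, 20), (422, 248, 23), (423, 247, 25), (424, 248, 26), (425, 245, 47), (426, 236, 96), (427, 231, 136), (428, 229, 146), (429, 229, 146), (430, 230, 145), (431, 229, 146), (432, 229, 145), (433, 230, 145)]
184 [(420, 243, 58), (421, 244, 59), (422, 243, 58), (423, 240, 64), (424, 239, 65), (425, 236, 66), (426, 232, 80), (427, 227, 127), (428, 227, 146), (429, 227, 147), (430, 228, 148), (431, 229, 145), (432, 229, 147), (433, 228, 150)]
[(np.float64(0.8294312713491411), 2, -1), (np.float64(0.8294312713491411), 2, 0), (np.float64(0.8295857541688674), 2, -2), (np.float64(0.830515467389657), 3, -1), (np.float64(0.830515467389657), 3, 0), (np.float64(0.8367916698106089), 2, 1), (np.float64(0.8370563035495716), 3, -2), (np.float64(0.8385182918536651), 3, 1)]
```

```bash
python3 -c "
from workcell import env
print(env.job_done(), env.state()['time_s'])"
```

```text
the job is handed in; nothing more can be done
the job is handed in; nothing more can be done
```

The tea box, yellow-lidded jar, green-lidded jar and peeler were placed in that order, each in its own dish. All were released, and I handed the job in at about 39 s of the 109 s with the arm parked well clear.

**Final check:** pictures from both cameras show the box and jars upright in their dishes and the peeler lengthwise in its rest.

| Item | Distance from dish centre |
|---|---|
| Yellow-lidded jar | about 1.5 mm |
| Green-lidded jar | about 2 mm |
| Peeler | about 2 mm across, even gaps at the ends |
| Tea box | about 2–3 mm in x |

These figures are close to the cameras' own error of about 2 mm. The box figure is the least certain: the gripper reading at release put it within 1 mm of centre, and the automatic outline measurement of the box failed because it merged with the white tray. For the peeler, the handle's outline suggested it was about 4 mm off in y. The angle came out at −0.6° from one camera and 5.9° from the other, against 2.8° for the rest. I went by the full length seen in the pictures.

**What went wrong:** the first close on the peeler missed, because the fingertips sit about 30 mm higher than the reported tool height. I found the worktop by small force-watched steps, pressing it with at most 16 N in the readings, and the next grasp held. The box was therefore gripped nearer its top than planned, and the jars probably were too, but the grips held.

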